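# Put the sharpening stone away in its case

### The arm

A 6-joint arm with a two-finger parallel gripper is mounted at the origin on the work surface. World frame = base frame: x ahead of the robot, y to its left, z up, the work surface at z = 0. Lengths are in m, angles in rad, forces in N, time in s.
With the tool pointing down it reaches from about 0.35 to 0.775 m from the base axis. Payload 5.5 kg.
Tool frame: the origin (TCP) lies midway between the tips of the shut fingers; the grasp point (between the pads) lies 19 mm behind it; z points along the fingers, y is the line along which they close (so a half turn about z gives the same grasp; the last joint's range is limited). The gripper opens to 85 mm and grips with 20 to 120 N. Pads are 22 mm wide; open, the fingers measure 114 mm over their backs; the gripper's body (76 mm by 85 mm) begins 54 mm behind the grasp point. The pads swing forward as they close: fully open they stand 13 mm farther back than shut.
Start: joints at [-1.378, 0.313, 0.046, 1.304, 0, 1.431], TCP at [0.188, -0.543, 0.231] pointing down, gripper open.
Joint ranges: [-2.76, 2.76], [-0.86, 1.69], [-1.03, 1.26], [-2.2, 2.34], [-1.47, 1.5], [-3.14, 3.14]. Speed limits (rad/s): [2.57, 2.57, 3.14, 3.14, 3.14, 3.14].

### API

Orientations are given as a unit quaternion [w, x, y, z].
In Python, from workcell import env gives the robot as it stands.
- The arm moves only by the tool move_arm, never from a script. Its argument "targets" is a list of rows, each a list of 3 entries, a list of its own where there are three numbers: the shift along the tool's x, y, z in mm, then the turn, a rotation vector about the tool's x, y, z in units of 10 degrees (1.0 is 10 degrees), then the closure, from -1 (fully open) to 1 (shut). In form: [[[dx, dy, dz], [ax, ay, az], gripper], ...]. A call has 1 to 5 rows; each row is the pose to reach, as a shift and turn from the pose commanded when the call began, along the tool's axes at that moment; what a row does not reach only later rows make up. A row lasts 1/8 s, in which the tool goes at most 62.5 mm and 10.7 degrees, less where a joint would pass 70% of its speed; a pose out of reach is approached as far as the arm can. A call with a gripper value outside its range is refused whole. The fingers move at their own pace and stop on an object; "squeeze" is the grip in N (left out, the last holds). Time passes only in rows, so rows that repeat a pose let the fingers close. It gives the time, the measured TCP pose, the force, the opening and the grip force at its end, in the units of the state.
- env.get_state(): the state, without advancing time (a new reading comes with each control period).
- env.read_camera(name): name is "scene" or "side" or "wrist"; returns a dict with "pixels" (480x640x3 uint8, red, green, blue), "fovy" (degrees; the focal length in pixels is half the picture's height over the tangent of half this angle, whatever the lens; pixels are square), "cx", "cy" (the principal point, pixels), "extrinsics" (4x4, takes a point from world to camera coordinates); the wrist camera has in their place "mount" (4x4, takes a point from camera to tool coordinates, whose origin is the TCP and whose axes are the flange's). Camera axes: x right, y up, looking along -z (the intrinsics and any distortion apply to the point x, -y, -z); pixel columns grow to the right and rows downward; lengths in m; the calibration is good to about 2 mm. The wrist camera is an equidistant fisheye: a pixel r from the principal point sees the ray r / f radians off the axis. A picture is of the moment at which its call begins: read the wrist's pose just before it. There is no depth.
- env.hand_in(): hands the job in; it is judged then, once.
Trained networks look in a picture, given as the dict that the camera call returned (one of the last four; its "shot" number tells which), for a name from the list of things; names that differ only in an ending like _2 or _b are one class to them, and where a whole thing is asked for, a point or a joint stands for the part that bears it (a point fixed in the world has none). Each returns a list of dicts, best first, with "confidence" (0 to 1); they miss things now and then, are a little off and sometimes report something else, mostly with a low value. They report only what shows in the picture. A call takes as long as a camera call.
- env.spot_in(thing, picture): "centre" ([x, y, z] in m, in world coordinates, good to about 4 mm: the middle of the surface that is visible of it).
- env.regions_of(thing, picture): "mask" (480x640 bool, what is visible of it).
- env.landmark_of(thing, picture): "centre" ([x, y, z] in m, in world coordinates, good to about 4 mm: a listed point, or the origin of a listed thing).
The state is a dict: "clock": time; "joint_pos": joint angles; "qvel": joint speeds; "tau": joint torques, N m; "tcp_pos": TCP position; "orientation": TCP orientation; "wrist_force": force on the tool from outside, world axes, zero at the start; "ft_torque": the same for the moment, N m; "finger_gap": finger opening in m; "grip_force": force on a finger pad.
Only numpy, scipy, OpenCV 4.12 (cv2) and the standard library are available. Lean on these libraries where they do the work, as an engineer would, in place of code of your own. Each camera call takes 0.05 s, during which the arm holds its last target. There are 200 camera calls.

### The job

Put the grey sharpening stone, which stands on end on the bench to dry, away in its wooden case: lay it over with care, seat it flat in the recess of the case and let go, then lower the lid fully shut. Stone is brittle, so do not let it topple or drop, do not slam the lid, and leave the glue bottle, tape roll, wood offcut and hinge plate where they are.

Things in the scene. Friction and masses are not known exactly. Their poses are not given: they have to be found in the camera images.
- stone: grey sharpening stone, a plain block 150 x 60 x 30 mm, about 0.5 kg, loose. Origin at its centre; z runs along the 150 mm length, y along the 60 mm width, x along the 30 mm thickness. It starts standing on end, z up (centre 75 mm above the bench), turned a little about the vertical. Either broad face may be up and either end may lie either way in the recess.
- case: fixed open wooden case, outside 180 mm (its x) by 220 mm (its y) by 46 mm high without the lid; walls and floor 8 mm thick. Origin at the centre of its underside, z up; x points from its front wall (robot side) to the hinge wall. A fitted insert fills it to 32 mm above the bench, all but the recess and two finger bays, which are open down to the case floor, 8 mm above the bench.
- recess (a point): centre of the recess floor, at case x = -18 mm, 8 mm above the bench. The recess is 158 mm along case y by 68 mm along case x (4 mm of play each side of the stone), 24 mm deep below the insert's top. The seated stone lies on a broad face, length along case y, its centre 15 mm above this point, its top 8 mm below the rim.
- front_bay (a point): floor centre of the front finger bay; its twin lies behind the recess. Bays flank the recess at mid length: 60 mm along case y, reaching 34 mm out from the stone's long sides, so a gripper pointing straight down, fingers closing along case x, can hold the stone by its middle. Nowhere else is there finger room beside the seated stone
- lid (a joint): angle of the lid: 0 = shut flat on the rim, 1.57 = upright, 1.9 = the stop; starts at 1.4 to 1.7. A board 10 mm thick, 180 mm from hinge to front edge, 220 mm wide, 0.30 kg. A stiff friction hinge (0.45 N m) holds it at any angle: it neither falls nor springs; 1 to 5 N at the front edge moves it.
- lid_hinge (a point): middle of the hinge line, along the top of the case's far (+x) wall, parallel to the case's y, 46 mm above the bench; it lies in the lid's inner face (the underside when shut).
- lid_lip (a point): middle of the outer end of the finger lip, 198 mm from the hinge, at mid thickness. The lip is a tongue of the lid board, 10 mm thick, 80 mm wide, standing 18 mm beyond the middle of the lid's front edge. With the lid up it is the topmost part and can be pinched across its thickness from above.
- glue: bystander: white glue bottle, 56 mm across, 160 mm tall, standing; origin at its underside. It stands some 13 to 24 cm to one side of the stone, on either side.
- tape: bystander: roll of paper tape lying flat, 110 mm across, 48 mm high; origin at its underside.
- offcut: bystander: wooden offcut 120 x 45 x 35 mm lying flat; origin at its underside.
- hinge_plate: bystander: flat steel plate with three holes, 90 x 50 x 6 mm; origin at its underside.

How it is judged:
On the way:
1. the stone lies flat on the floor of the recess, released, with the lid still open (horizontal distance between stone and recess below 0.008 m and z of stone in the frame of case below 0.028 m and angle between the x axis of stone and the z axis of case, either way round below 0.08 rad and angle between the z axis of stone and the y axis of case, either way round below 0.12 rad and contact force between the fingers and stone below 0.1 N and linear speed of stone below 0.05 m/s and value of joint lid above 0.8 rad), for 0.2 s.
At the end, for the whole second after the job is handed in: Stone still, broad face down on the recess floor: centre within 8 mm of the recess centre sideways and under 28 mm above the case underside, flat within 0.08 rad, length within 0.12 rad of the case y. Lid under 0.04 rad. Glue, tape, offcut and hinge plate within 30 mm of their starts (horizontal distance between stone and recess below 0.008 m and z of stone in the frame of case below 0.028 m and angle between the x axis of stone and the z axis of case, either way round below 0.08 rad and angle between the z axis of stone and the y axis of case, either way round below 0.12 rad and value of joint lid below 0.04 rad and linear speed of stone below 0.05 m/s and distance of each of glue, tape, offcut, hinge_plate from where it was at the start of the episode below 0.03 m); the robot touches nothing.
It fails at once if the stone is dropped or left to topple (faster than 0.6 m/s or 7 rad/s out of the fingers) ((linear speed of stone above 0.6 m/s or angular speed of stone above 7 rad/s) and contact force between the fingers and stone below 0.05 N).
It fails at once if the lid is slammed (faster than 3 rad/s within the last 0.3 rad) (value of joint lid below 0.3 rad and velocity of joint lid below -3 rad/s).
It fails at once if the glue bottle, tape, offcut or hinge plate is moved by more than 30 mm (distance of any of glue, tape, offcut, hinge_plate from where it was at the start of the episode above 0.03 m).
It also fails if it takes over 72 s, if anything falls off the work surface, if the arm or the gripper's body presses on something with over 40 N, if the wrist force passes 120 N, or if a joint passes its speed limit or range.

## Working session

There is one attempt and no reset: what is moved stays moved. The work goes in short steps, Python scripts to look and compute and a tool call to move; the robot and the scene stay as the last step left them, time stands still between calls to the robot, and variables do not carry over. Pictures are saved under pics/ and viewed, at most 10 in all, crops included, and the job is handed in when it is done.

Besides the shell and the picture viewer there is one more tool, called after ">>>" by a JSON object that holds its "op" and its "data", one argument or row to a line. move_arm: Moves the arm, as the interface text tells. Its arguments: {"type":"object","properties":{"targets":{"type":"array","items":{"type":"array"}},"squeeze":{"type":"number"}},"required":["targets"]}

```bash
mkdir -p pics; ls
cat > h.py <<'E'
import numpy as np, cv2
from scipy.spatial.transform import Rotation as R
from workcell import env
def tool():
    s=env.get_state(); q=s['orientation']; return np.array(s['tcp_pos']),R.from_quat([q[1],q[2],q[3],q[0]]),s
def save(p,n): cv2.imwrite('pics/'+n,p['pixels'][:,:,::-1])
def rel(pw,Rw=None):
    p,r,s=tool(); d=r.inv().apply(np.array(pw)-p)*1000
    t=None if Rw is None else (r.inv()*Rw).as_rotvec()*18/np.pi
    return d.round(1), t if t is None else t.round(2)
E
python3 - <<'E'
from h import *
P={}
for n in ['scene','side']:
    p=P[n]=env.read_camera(n); save(p,n+'0.png'); print(n,p['fovy'],p['cx'],p['cy'],[k for k in p])
    print(np.round(np.linalg.inv(p['extrinsics']),3).tolist())
    for t in ['stone','case','recess','front_bay','lid_hinge','lid_lip','glue','tape','offcut','hinge_plate']:
        for d in env.landmark_of(t,p)[:2]: print(t,np.round(d['centre'],3),round(d['confidence'],2))
print(env.get_state())
cv2.imwrite('pics/both.png',np.hstack([P['scene']['pixels'],P['side']['pixels']])[:,:,::-1][::1,::1])
E
```

```text
pics
scene 55.55259792569305 325.47371489266754 241.32600659004916 ['pixels', 'fovy', 'cx', 'cy', 'extrinsics', 'shot']
[[-0.449, -0.759, 0.472, 0.957], [0.893, -0.389, 0.226, 0.303], [0.012, 0.523, 0.852, 0.748], [0.0, 0.0, 0.0, 1.0]]
stone [0.441 0.299 0.078] 0.7
stone [0.476 0.123 0.001] 0.16
case [ 0.526 -0.22   0.   ] 0.68
case [0.437 0.303 0.077] 0.34
recess [ 0.505 -0.223  0.006] 0.83
front_bay [ 0.455 -0.22   0.01 ] 0.73
lid_hinge [ 0.611 -0.23   0.045] 0.65
lid_lip [ 0.594 -0.225  0.242] 0.75
glue [ 0.595 -0.226  0.244] 0.71
glue [ 0.474  0.123 -0.   ] 0.68
tape [0.703 0.16  0.   ] 0.87
offcut [0.726 0.001 0.   ] 0.63
hinge_plate [0.384 0.451 0.   ] 0.58
side 46.37368056410998 318.69780382453655 234.94146886966004 ['pixels', 'fovy', 'cx', 'cy', 'extrinsics', 'shot']
[[-0.824, 0.284, -0.489, 0.047], [-0.566, -0.41, 0.715, 0.888], [0.002, 0.866, 0.499, 0.632], [0.0, 0.0, 0.0, 1.0]]
case [ 0.521 -0.218 -0.003] 0.68
recess [ 0.5   -0.225  0.007] 0.82
front_bay [ 0.453 -0.218  0.006] 0.86
front_bay [ 0.5   -0.223  0.006] 0.62
lid_hinge [ 0.611 -0.226  0.045] 0.75
lid_lip [ 0.592 
[... 174 characters left out ...]
int_pos': array([-1.37760303e+00,  3.13211667e-01,  4.60936053e-02,  1.30361557e+00,
        7.50242863e-06,  1.43122978e+00]), 'qvel': array([-8.58090711e-05,  6.06939846e-04,  2.60094194e-04, -1.06576337e-03,
       -1.18553603e-03,  3.47112493e-04]), 'tau': array([ 6.06033864e-04, -4.80481768e+01,  2.98816144e+01,  4.88695077e-04,
       -3.10139558e-04,  2.38685914e-06]), 'tcp_pos': array([ 0.18784258, -0.543485  ,  0.23131392]), 'orientation': array([3.12371257e-05, 9.86190760e-01, 1.65613356e-01, 4.59033682e-06]), 'wrist_force': array([ 0.13692333, -0.45002287, -0.65655739]), 'ft_torque': array([0.03030046, 0.00404675, 0.00732081]), 'grip_force': 0.0, 'finger_gap': 0.08550834278668246}
```

View pics/scene0.png

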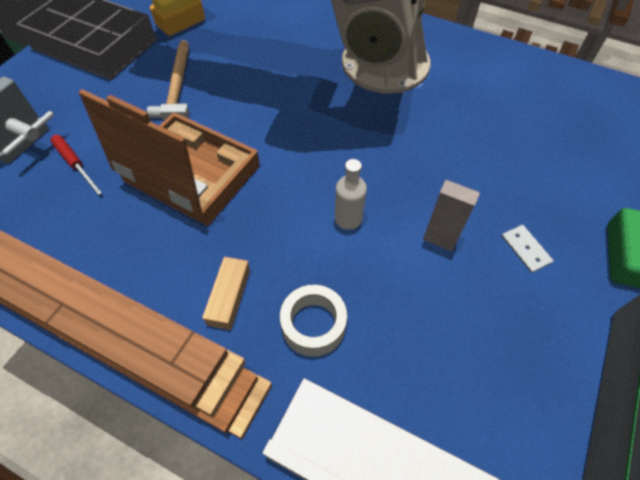

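View pics/side0.png

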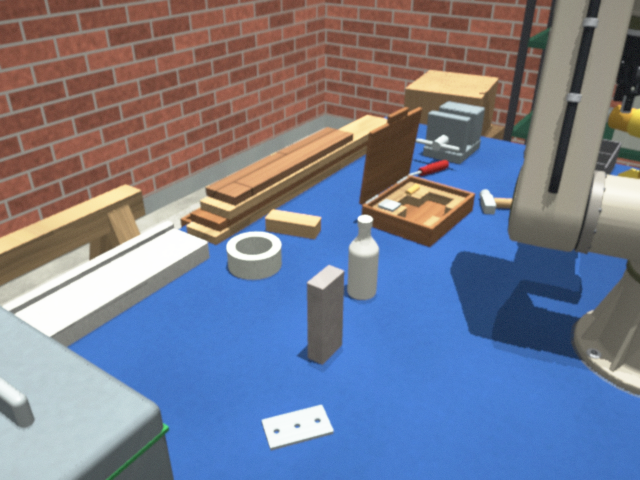

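Both pictures agree with the network points. The stone stands at scene (455,215) / side (326,313), with glue beside it at scene (350,200). The case is at scene (185,165) with its lid upright. The plan is to grip the stone with the tool horizontal, then turn the tool down. Next I fit the stone's yaw from its silhouettes.

```bash
cat >> h.py <<'E'
def proj(p,X,T=None):
    E=np.array(p['extrinsics']); c=(E[:3,:3]@np.asarray(X).T).T+E[:3,3]
    f=240/np.tan(np.radians(p['fovy'])/2)
    return np.c_[p['cx']+f*c[:,0]/-c[:,2], p['cy']-f*c[:,1]/-c[:,2]]
def boxmask(p,c,yaw,dims):
    v=np.array([[a,b,d] for a in(-.5,.5) for b in(-.5,.5) for d in(-.5,.5)])*dims
    v=R.from_euler('z',yaw).apply(v)+c
    m=np.zeros((480,640),np.uint8); h=cv2.convexHull((proj(p,v)*16).astype(np.int32))
    cv2.fillConvexPoly(m,h,1,cv2.LINE_8,4); return m>0
E
python3 - <<'E'
from h import *
from scipy.optimize import minimize
M=[]
for n in ['scene','side']:
    p=env.read_camera(n); r=env.regions_of('stone',p)
    for d in r: ys,xs=np.nonzero(d['mask']); print(n,d['confidence'],xs.mean(),ys.mean(),len(xs))
    near=[d for d in r if np.hypot(np.nonzero(d['mask'])[1].mean()-(453 if n=='scene' else 326),0)<30]
    if near: M.append((p,near[0]['mask']))
def cost(x):
    return sum(1-(b&m).sum()/(b|m).sum() for p,m in M for b in [boxmask(p,[x[0],x[1],.075],x[2],[.03,.06,.15])])
for y0 in [-.8,-.5,-.25,0,.25,.5,.8]:
    s=minimize(cost,[.441,.3,y0],method='Nelder-Mead',options=dict(initial_simplex=[[.441,.3,y0],[.451,.3,y0],[.441,.31,y0],[.441,.3,y0+.2]]))
    print(y0,s.x.round(4),s.fun)
E
```

```text
scene 0.77 450.2682821289485 214.69883167459975 2311
side 0.82 324.54254638515675 312.99744081893795 3126
-0.8 [ 0.4407  0.2985 -0.9051] 0.32992261267357537
-0.5 [0.4381 0.2984 0.0606] 0.07616822671428636
-0.25 [0.4382 0.2983 0.0627] 0.07764728723544145
0 [0.4383 0.298  0.0609] 0.07446102412520672
0.25 [0.4381 0.2983 0.0605] 0.07704953923724278
0.5 [0.4386 0.2984 0.0849] 0.090932028121678
0.8 [0.4415 0.2993 1.0006] 0.38532382366725326
```

```bash
cat >> h.py <<'E'
def down(yaw): # tool z down, tool x at yaw
    c,s=np.cos(yaw),np.sin(yaw); return R.from_matrix(np.array([[c,s,0],[s,-c,0],[0,0,-1]]))
def fwd(yaw,pitch=0): # tool z level along yaw, tool x down; pitch>0 tips tool z down
    c,s=np.cos(yaw),np.sin(yaw); F=R.from_matrix(np.array([[0,-s,c],[0,c,s],[-1,0,0]]))
    return F*R.from_euler('y',pitch)
E
python3 - <<'E'
from h import *
F=fwd(.06); print(F.as_matrix().round(2), fwd(0,1.57).as_matrix().round(2))
print(rel([.42,-.25,.38],down(1.2)))
E
```

```text
[[ 0.   -0.06  1.  ]
 [ 0.    1.    0.06]
 [-1.    0.    0.  ]] [[-1.  0.  0.]
 [ 0.  1.  0.]
 [-0.  0. -1.]]
(array([ 315.3, -201.6, -148.7]), array([ 0.  ,  0.  , -4.97]))
```

>>> {"op": "move_arm", "data": {
  "targets": [
    [[20,-12,-60],[0,0,-1],-1],
    [[70,-45,-90],[0,0,-2],-1],
    [[120,-80,-110],[0,0,-3],-1],
    [[170,-110,-130],[0,0,-4],-1],
    [[220,-140,-149],[0,0,-5],-1]
  ]
}}

```text
clock: 1.92
tcp_pos: [0.3475, -0.3418, 0.3796]
orientation: [0.001, 0.822, 0.569, 0.0]
wrist_force: [0.5, -0.6, 0.3]
finger_gap: 0.0857
grip_force: 0.0
```

Run:
```python
from h import *
print(tool()[2]['joint_pos'].round(2),tool()[0])
print(rel([.46,.05,.38],down(2.4)))
```

```text
[-0.94  0.14  0.19  1.61  0.    0.99] [ 0.34752202 -0.34181025  0.37956813]
(array([406.3, -32.8,  -0.7]), array([ 0.  ,  0.01, -6.81]))
```

>>> {"op": "move_arm", "data": {
  "targets": [
    [[60,-5,0],[0,0,-1],-1],
    [[120,-10,0],[0,0,-2],-1],
    [[180,-15,0],[0,0,-3],-1],
    [[240,-20,0],[0,0,-4],-1],
    [[300,-25,0],[0,0,-5],-1]
  ]
}}

```text
clock: 2.55
tcp_pos: [0.4307, -0.0523, 0.3788]
orientation: [0.001, 0.505, 0.863, 0.0]
wrist_force: [0.6, -0.1, -0.0]
finger_gap: 0.0853
grip_force: 0.0
```

Run:
```python
from h import *
print(tool()[2]['joint_pos'].round(2),tool()[0])
print(rel([.454,.299,.30],fwd(.06)))
print(rel([.44,.2,.36],fwd(.06,.9)))
```

```text
[-0.31  0.04  0.07  1.6  -0.    0.75] [ 0.43072759 -0.0523047   0.37884647]
(array([294.8, 192.6,  78.7]), array([-4.98, -7.96, -4.98]))
(array([215.3, 131.8,  18.7]), array([-2.14, -3.42, -6.15]))
```

>>> {"op": "move_arm", "data": {
  "targets": [
    [[45,25,4],[-0.4,-0.6,-1.0],-1],
    [[88,52,8],[-0.7,-1.1,-2.0],-1],
    [[130,78,11],[-1.1,-1.7,-3.0],-1],
    [[172,105,15],[-1.4,-2.2,-4.0],-1],
    [[215,130,18],[-1.8,-2.8,-5.0],-1]
  ]
}}

```text
clock: 3.18
tcp_pos: [0.4394, 0.1987, 0.3611]
orientation: [0.251, 0.125, 0.96, 0.01]
wrist_force: [1.1, -0.4, -0.3]
finger_gap: 0.0854
grip_force: 0.0
```

Run:
```python
from h import *
print(tool()[2]['joint_pos'].round(2),tool()[0])
print(rel([.454,.299,.30],fwd(.06)))
```

```text
[ 0.4  -0.24 -0.34  1.01 -0.23  0.61] [0.4393808  0.19874291 0.36110685]
(array([41.6, 95.5, 56.1]), array([-1.29, -6.  , -1.34]))
```

>>> {"op": "move_arm", "data": {
  "targets": [
    [[8,19,11],[-0.2,-1.0,-0.2],-1],
    [[16,38,22],[-0.4,-2.0,-0.4],-1],
    [[24,57,33],[-0.6,-2.9,-0.65],-1],
    [[33,76,45],[-0.8,-3.9,-0.85],-1],
    [[41,95,56],[-1.05,-4.9,-1.1],-1]
  ]
}}

```text
clock: 3.8
tcp_pos: [0.4601, 0.3036, 0.3165]
orientation: [0.579, 0.028, 0.815, 0.009]
wrist_force: [1.3, -0.6, 0.3]
finger_gap: 0.0858
grip_force: 0.0
```

Run:
```python
from h import *
print(tool()[2]['joint_pos'].round(2),tool()[0])
print(rel([.454,.299,.30],fwd(.06)))
```

```text
[ 0.82 -0.19 -1.01 -0.34 -0.78  0.4 ] [0.46010808 0.3036056  0.31646518]
(array([17.3, -5.6, -0.3]), array([-0.49, -1.91, -0.36]))
```

>>> {"op": "move_arm", "data": {
  "targets": [
    [[30,-2,15],[0,0,0],-1],
    [[60,-4,33],[0,0,0],-1],
    [[75,-5,42],[-0.2,-0.6,-0.1],-1],
    [[88,-5,40],[-0.4,-1.3,-0.3],-1],
    [[92,-5,39],[-0.5,-1.9,-0.35],-1]
  ]
}}

```text
clock: 4.42
tcp_pos: [0.5193, 0.4014, 0.2469]
orientation: [0.665, 0.009, 0.747, -0.003]
wrist_force: [0.5, 1.2, 0.1]
finger_gap: 0.0854
grip_force: 0.0
```

Run:
```python
from h import *
p,r,s=tool()
print(s['joint_pos'].round(2),p, r.as_matrix().round(3).tolist())
print(rel([.454,.299,.20],fwd(.06)))
p=env.read_camera('wrist'); save(p,'w1.png'); print(p['fovy'],p['cx'],p['cy'],np.round(p['mount'],3).tolist())
```

```text
[ 0.9   0.42 -1.02 -1.25 -0.91  0.16] [0.51934502 0.40137646 0.2469142 ] [[-0.116, 0.018, 0.993], [0.009, 1.0, -0.017], [-0.993, 0.007, -0.116]]
(array([  53.2, -103.9,  -57.7]), array([-0.44, -0.66, -0.07]))
65.70646984690485 325.3654921415351 240.01517396925516 [[0.0, 0.954, 0.301, 0.077], [1.0, 0.0, -0.001, 0.001], [-0.001, 0.301, -0.954, -0.142], [0.0, 0.0, 0.0, 1.0]]
```

View pics/w1.png

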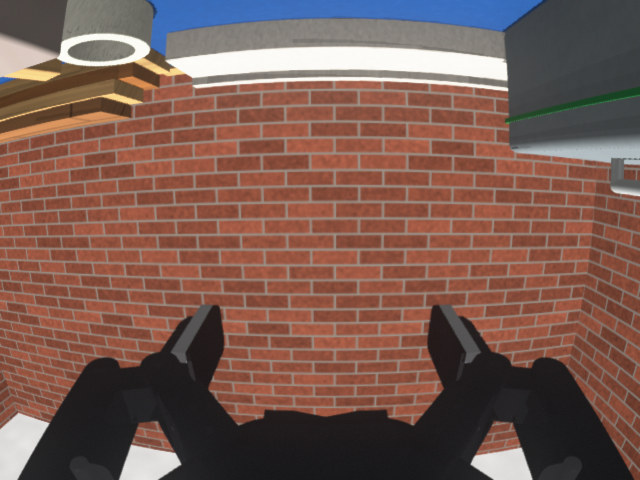

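The view is horizontal over the bench: the stone's side is at the upper left (50,30), and the tape shows at (105,35). With tool x down the camera sits below the tool, so I should flip that. Joint 3 is also at its limit, so I'll fit the kinematics to plan feasible poses.

```bash
cat > kin.py <<'E'
import numpy as np
from scipy.spatial.transform import Rotation as R
from scipy.optimize import least_squares
S=[([-1.37760303,.313211667,.0460936,1.30361557,0,1.43122978],[.18784258,-.543485,.23131392]),
([-.94,.14,.19,1.61,0,.99],[.34752,-.34181,.37957]),([-.31,.04,.07,1.6,0,.75],[.43073,-.0523,.37885]),
([.4,-.24,-.34,1.01,-.23,.61],[.43938,.19874,.36111]),([.82,-.19,-1.01,-.34,-.78,.40],[.46011,.30361,.31647])]
lo=np.array([-2.76,-.86,-1.03,-2.2,-1.47,-3.14]);hi=np.array([2.76,1.69,1.26,2.34,1.5,3.14])
Y=lambda t:R.from_euler('y',t)
def rot(q): # tool orientation
    B=R.from_euler('z',q[0])*Y(q[1]-q[2]+q[3])*R.from_euler('z',q[4])
    # s=0,q5=0: tool z=+x ; q6=0: tool x down
    return B*R.from_matrix(np.array([[0,0,1],[0,1,0],[-1,0,0]]))*R.from_euler('z',q[5])
def rows(q): # linear in params: c(xz), a, b, d(xz), L, e
    q=np.asarray(q);Z=R.from_euler('z',q[0]).as_matrix();A=[];X=[1,0,0];K=[0,0,1]
    for M in (np.eye(3),Y(q[1]).as_matrix(),Y(q[1]-q[2]).as_matrix(),Y(q[1]-q[2]+q[3]).as_matrix()):
        A+= [Z@M@X,Z@M@K]
    A+= [rot(q).as_matrix()[:,2],Z@[0,1,0]]
    return np.array(A).T
def fit(S):
    A=np.vstack([rows(q) for q,p in S]);b=np.hstack([p for q,p in S])
    pr=np.array([0,.35,0,.35,.35,0,0.05,0,.2,0]);lam=.01
    x=np.linalg.lstsq(np.vstack([A,lam*np.eye(10)]),np.r_[b,lam*pr],rcond=None)[0]
    return x,(A@x-b).reshape(-1,3)
def fk(q,x): return rows(q)@x
def ik(p,Rt,x,q0):
    f=lambda q:np.r_[(fk(q,x)-p)*10,(rot(q).inv()*Rt).as_rotvec()]
    return min((least_squares(f,np.clip(g,lo+.01,hi-.01),bounds=(lo,hi)) for g in q0),key=lambda s:s.cost)
E
python3 - <<'E'
from h import *; from kin import *
p,r,s=tool(); S.append((s['joint_pos'],p))
print((rot(s['joint_pos']).inv()*r).magnitude())
x,e=fit(S); print(x.round(3)); print((e*1000).round(1).tolist())
E
```

```text
3.34447560515619e-16
[ 0.001  0.229 -0.005  0.517  0.41   0.059  0.141  0.003  0.3    0.08 ]
[[0.1, 0.8, -0.2], [1.2, 0.4, 1.5], [0.4, -1.5, -1.9], [-0.8, -0.3, 0.8], [1.1, -0.5, -0.5], [-0.6, 0.5, 0.2]]
```

Run:
```python
from h import *; from kin import *
p,r,s=tool(); S.append((s['joint_pos'],p)); x,e=fit(S)
g=[[.9,.4,-1,-1.2,-.9,.2],[.6,.8,-.5,-1.3,-.5,0],[.6,.8,-.5,-1.3,-.5,-2.9],[.6,.8,.5,-.3,.3,-2.9],[.6,.8,.5,-.3,.3,2.9]]
flip=R.from_euler('z',np.pi)
for z in (.08,.085,.16,.24):
  for n,F in (('xdown',fwd(.06)),('xup',fwd(.06)*flip)):
    s=ik(np.array([.454,.299,z]),F,x,g); print(z,n,round(s.cost,5),s.x.round(2))
for z in (.08,.24):
 for ra in (.5,.55,.6,.65,.7):
  for ps in (0,.3,-.3,.6):
    s=ik(np.array([ra,0,z]),fwd(ps)*flip,x,g); print(z,ra,ps,round(s.cost,5),s.x.round(2))
```

```text
0.08 xdown 0.06937 [ 0.97  1.16 -1.03 -2.2  -1.27 -0.01]
0.08 xup 0.06937 [ 0.97  1.16 -1.03 -2.2  -1.27  3.13]
0.085 xdown 0.0711 [ 0.98  1.15 -1.03 -2.2  -1.27 -0.02]
0.085 xup 0.0711 [ 0.98  1.15 -1.03 -2.2  -1.27  3.13]
0.16 xdown 0.0937 [ 0.98  1.   -1.03 -2.2  -1.33 -0.16]
0.16 xup 0.0937 [ 0.98  1.   -1.03 -2.2  -1.33  2.99]
0.24 xdown 0.07378 [ 0.94  0.12 -1.03 -0.58 -1.09  0.49]
0.24 xup 0.07378 [ 0.94  0.12 -1.03 -0.58 -1.09 -2.66]
0.08 0.5 0 0.23758 [-0.92  0.61 -1.03  0.05  1.5   1.47]
0.08 0.5 0.3 0.08108 [-0.89  0.61 -1.03 -0.01  1.5   1.52]
0.08 0.5 -0.3 0.2408 [ 0.44  0.53 -1.03 -0.62 -1.26 -2.31]
0.08 0.5 0.6 0.0082 [-0.87  0.61 -1.03 -0.05  1.5   1.56]
0.08 0.55 0 0.28129 [-0.77  0.52 -1.03 -0.38  1.35  2.05]
0.08 0.55 0.3 0.10897 [-0.77  0.6  -1.03 -0.46  1.44  2.  ]
0.08 0.55 -0.3 0.15968 [ 0.38  1.17 -1.03 -2.2  -1.21  3.14]
0.08 0.55 0.6 0.01731 [-0.77  0.67 -1.03 -0.57  1.5   2.02]
0.08 0.6 0 0.24756 [ 0.28  1.17 -1.03 -2.2  -0.94 -3.14]
0.08 0.6 0.3 0.1065 [-0.67  0.62 -1.03 -0.84  1.3   2.39]
0.08 0.6 -0.3 0.08948 [ 0.29  1.16 -1.03 -2.2  -0.99  3.14]
0.08 0.
[... 993 characters left out ...]
 0.6 0 0.14406 [-0.31 -0.18 -1.03 -0.3   0.36  2.95]
0.24 0.6 0.3 0.07404 [-0.62  0.08 -1.03 -0.46  1.11  2.59]
0.24 0.6 -0.3 0.10306 [ 0.2   0.06 -1.03 -0.61 -0.72 -2.87]
0.24 0.6 0.6 0.01435 [-0.67  0.27 -1.03 -0.71  1.36  2.57]
0.24 0.65 0 0.10292 [-0.25 -0.03 -1.03 -0.55  0.27  3.02]
0.24 0.65 0.3 0.05199 [-0.54  0.19 -1.03 -0.77  1.    2.78]
0.24 0.65 -0.3 0.06518 [ 0.16  0.21 -1.03 -0.9  -0.66 -2.96]
0.24 0.65 0.6 0.00652 [-0.6   0.46 -1.03 -1.24  1.28  2.91]
0.24 0.7 0 0.05933 [-0.21  0.15 -1.03 -0.84  0.22  3.07]
0.24 0.7 0.3 0.02324 [-0.47  0.39 -1.03 -1.2   0.9   2.97]
0.24 0.7 -0.3 0.02569 [ 0.13  0.46 -1.03 -1.36 -0.61 -3.08]
0.24 0.7 0.6 0.0 [-0.52  0.63 -1.   -1.64  1.12 -3.14]
```

Run:
```python
from h import *; from kin import *
p,r,s=tool(); S.append((s['joint_pos'],p)); x,e=fit(S)
g=[[.9,.6,-.3,.6,-1.4,.2],[.9,.6,-.3,.6,-1.4,-1.5],[.9,.6,-.3,.6,-1.4,1.5],[.9,.6,.3,1.2,-1.4,-1.5],[.9,.6,.3,1.2,-1.4,1.5]]
flip=R.from_euler('z',np.pi)
for X,Yy in ((.44,.3),(.5,.3),(.4,.33),(.56,.3)):
 for ps in (-.5,-.7,-.9,-1.1,-1.3):
  for pit in (0,.08):
   for n,F in (('dn',fwd(ps,pit)),('up',fwd(ps,pit)*flip)):
    c=np.array([X,Yy,.083])+.016*F.as_matrix()[:,2]
    s=ik(c,F,x,g)
    if s.cost<.003: print(X,Yy,ps,pit,n,round(s.cost,5),s.x.round(2))
```

```text
0.44 0.3 -0.5 0 dn 0.00014 [ 0.99  1.09 -0.95 -2.05 -1.47  0.  ]
0.44 0.3 -0.5 0 up 0.00014 [ 0.99  1.09 -0.95 -2.04 -1.47 -3.14]
0.44 0.3 -0.5 0.08 dn 0.0 [ 0.99  0.74 -0.93 -0.91 -1.45  0.76]
0.44 0.3 -0.5 0.08 up 0.0 [ 0.99  0.74 -0.93 -0.91 -1.45 -2.39]
0.44 0.3 -0.7 0 dn 0.0 [ 0.99  1.14 -0.07  1.93 -1.46  3.14]
0.44 0.3 -0.7 0 up 0.0 [ 0.99  1.14 -0.07  1.93 -1.46  0.  ]
0.44 0.3 -0.7 0.08 dn 0.0 [ 0.98  0.94 -0.2   1.38 -1.43  2.53]
0.44 0.3 -0.7 0.08 up 0.0 [ 0.98  0.94 -0.2   1.38 -1.43 -0.61]
0.44 0.3 -0.9 0 dn 0.0 [ 0.97  1.2   0.1   2.05 -1.28  3.14]
0.44 0.3 -0.9 0 up 0.0 [ 0.97  1.2   0.1   2.05 -1.28 -0.  ]
0.44 0.3 -0.9 0.08 dn 0.0 [ 0.96  1.09  0.05  1.83 -1.27  2.88]
0.44 0.3 -0.9 0.08 up 0.0 [ 0.96  1.09  0.05  1.83 -1.27 -0.26]
0.44 0.3 -1.1 0 dn 0.0 [ 0.93  1.26  0.29  2.17 -1.11  3.14]
0.44 0.3 -1.1 0 up 0.0 [ 0.93  1.26  0.29  2.17 -1.11  0.  ]
0.44 0.3 -1.1 0.08 dn 0.0 [ 0.93  1.18  0.24  2.02 -1.11  2.98]
0.44 0.3 -1.1 0.08 up 0.0 [ 0.93  1.18  0.24  2.02 -1.11 -0.16]
0.44 0.3 -1.3 0 dn 0.0 [ 0.89  1.33  0.48  2.29 -0.96  3.14]
0.44 0.3 -1.3 0 up 0.0 [ 0.89  
[... 2999 characters left out ...]
0.3 -0.7 0.08 up 1e-05 [ 0.82  0.76 -0.58 -0.38 -1.47 -2.18]
0.56 0.3 -0.9 0 dn 0.0 [ 0.81  1.28  0.34  2.2  -1.43  3.14]
0.56 0.3 -0.9 0 up 0.0 [ 0.81  1.28  0.34  2.2  -1.43  0.  ]
0.56 0.3 -0.9 0.08 dn 0.0 [ 0.81  1.11  0.22  1.72 -1.41  2.63]
0.56 0.3 -0.9 0.08 up 0.0 [ 0.81  1.11  0.22  1.72 -1.41 -0.51]
0.56 0.3 -1.1 0 dn 1e-05 [ 0.79  1.37  0.58  2.34 -1.25  3.13]
0.56 0.3 -1.1 0 up 1e-05 [ 0.79  1.37  0.58  2.34 -1.25 -0.01]
0.56 0.3 -1.1 0.08 dn 0.0 [ 0.79  1.28  0.52  2.13 -1.24  2.91]
0.56 0.3 -1.1 0.08 up 0.0 [ 0.79  1.28  0.52  2.13 -1.24 -0.24]
0.56 0.3 -1.3 0.08 dn 0.00015 [ 0.76  1.4   0.8   2.34 -1.08  2.96]
0.56 0.3 -1.3 0.08 up 0.00015 [ 0.76  1.4   0.8   2.34 -1.08 -0.18]
```

Run:
```python
from h import *; from kin import *
print(rel([.4383,.298,.29],down(-1.51)))
p,r,s=tool(); S.append((s['joint_pos'],p)); x,e=fit(S)
g=[[.9,.6,-.3,.6,-1.4,-1.2]]
flip=R.from_euler('z',np.pi)
for X,Yy in ((.44,.3),(.47,.3),(.44,.33)):
 for ps in (-.5,-.6,-.7,-.8):
   for pit in (.08,.1):
    o=[]
    for z in (.083,.15,.25):
     F=fwd(ps,pit)*flip
     c=np.array([X,Yy,z])+.016*F.as_matrix()[:,2]
     s=ik(c,F,x,g); o+=[round(s.cost,5),s.x.round(2)]
    print(X,Yy,ps,pit,*o, round(s.x[1]-s.x[2]+s.x[3],2))
```

```text
(array([ -40.9, -105.7,  -85.7]), array([-6.73,  6.23, -7.59]))
0.44 0.3 -0.5 0.08 0.0 [ 0.99  0.74 -0.93 -0.91 -1.45 -2.39] 0.0 [ 0.99  0.56 -0.93 -0.73 -1.45 -2.39] 0.0 [ 0.99  0.31 -0.87 -0.42 -1.45 -2.39] 0.76
0.44 0.3 -0.5 0.1 0.0 [ 0.99  0.7  -0.9  -0.74 -1.44 -2.28] 0.0 [ 0.99  0.52 -0.9  -0.55 -1.44 -2.28] 0.0 [ 0.99  0.29 -0.83 -0.25 -1.44 -2.28] 0.86
0.44 0.3 -0.6 0.08 0.00018 [ 0.99  0.72 -0.53  0.52 -1.47 -1.37] 0.00018 [ 0.99  0.6  -0.51  0.66 -1.47 -1.37] 0.00018 [ 0.99  0.45 -0.44  0.88 -1.47 -1.37] 1.77
0.44 0.3 -0.6 0.1 0.0 [ 0.99  0.71 -0.55  0.47 -1.47 -1.41] 0.0 [ 0.99  0.59 -0.53  0.61 -1.47 -1.41] 0.0 [ 0.99  0.44 -0.46  0.84 -1.47 -1.41] 1.73
0.44 0.3 -0.7 0.08 0.0 [ 0.98  0.94 -0.2   1.38 -1.43 -0.61] 0.0 [ 0.98  0.84 -0.2   1.49 -1.43 -0.61] 0.0 [ 0.98  0.7  -0.17  1.66 -1.43 -0.61] 2.53
0.44 0.3 -0.7 0.1 0.0 [ 0.98  0.9  -0.24  1.28 -1.42 -0.72] 0.0 [ 0.98  0.8  -0.23  1.39 -1.42 -0.72] 0.0 [ 0.98  0.66 -0.19  1.57 -1.42 -0.72] 2.41
0.44 0.3 -0.8 0.08 0.0 [ 0.98  1.04 -0.06  1.67 -1.35 -0.37] 0.0 [ 0.98  0.93 -0.07  1.76 -1.35 -0.37] 0.0 [ 0.98  0.8  -0.05  
[... 1891 characters left out ...]
46 -1.12] 0.0 [ 1.02  0.69 -0.35  0.97 -1.46 -1.12] 0.0 [ 1.02  0.55 -0.29  1.17 -1.46 -1.12] 2.02
0.44 0.33 -0.7 0.08 0.0 [ 1.01  1.   -0.09  1.54 -1.41 -0.5 ] 0.0 [ 1.01  0.9  -0.1   1.64 -1.41 -0.5 ] 0.0 [ 1.01  0.76 -0.07  1.8  -1.41 -0.5 ] 2.63
0.44 0.33 -0.7 0.1 0.0 [ 1.01  0.96 -0.12  1.45 -1.4  -0.61] 0.0 [ 1.01  0.86 -0.12  1.55 -1.4  -0.61] 0.0 [ 1.01  0.73 -0.08  1.72 -1.4  -0.61] 2.53
0.44 0.33 -0.8 0.08 0.0 [ 1.01  1.08  0.04  1.77 -1.32 -0.32] 0.0 [ 1.01  0.98  0.03  1.86 -1.32 -0.32] 0.0 [ 1.01  0.85  0.05  2.01 -1.32 -0.32] 2.81
0.44 0.33 -0.8 0.1 0.0 [ 1.    1.05  0.02  1.7  -1.32 -0.4 ] 0.0 [ 1.    0.95  0.01  1.79 -1.32 -0.4 ] 0.0 [ 1.    0.82  0.04  1.95 -1.32 -0.4 ] 2.73
```

>>> {"op": "move_arm", "data": {
  "targets": [
    [[-10,-21,-17],[-0.55,0.5,-0.6],-1],
    [[-20,-42,-34],[-1.1,1.0,-1.25],-1],
    [[-30,-63,-51],[-1.65,1.5,-1.9],-1],
    [[-40,-85,-68],[-2.2,2.05,-2.5],-1],
    [[-41,-106,-86],[-2.75,2.55,-3.1],-1]
  ]
}}

```text
clock: 5.1
tcp_pos: [0.4332, 0.2934, 0.2958]
orientation: [0.451, -0.332, 0.829, -0.002]
wrist_force: [2.9, 1.2, -0.4]
finger_gap: 0.0851
grip_force: 0.0
```

Run:
```python
from h import *
p,r,s=tool(); print(s['joint_pos'].round(2).tolist(),p)
print(rel([.4383,.298,.29],down(-1.51)))
```

```text
[0.5, -0.43, -0.93, 0.14, -0.1, -0.31] [0.43318555 0.29337683 0.29581336]
(array([-0.1,  2.6,  8.6]), array([-4.04,  3.76, -4.61]))
```

>>> {"op": "move_arm", "data": {
  "targets": [
    [[0,0,0],[-0.55,0.5,-0.65],-1],
    [[0,0,2],[-1.15,1.07,-1.3],-1],
    [[0,0,4],[-1.7,1.6,-2.0],-1],
    [[0,1,6],[-2.3,2.15,-2.6],-1],
    [[0,2,8],[-2.9,2.7,-3.3],-1]
  ]
}}

```text
clock: 5.72
tcp_pos: [0.4404, 0.2981, 0.2931]
orientation: [0.135, -0.639, 0.758, -0.001]
wrist_force: [0.6, -0.4, 0.1]
finger_gap: 0.0852
grip_force: 0.0
```

Run:
```python
from h import *
p,r,s=tool(); print(s['joint_pos'].round(2).tolist(),p)
print(rel([.4383,.298,.27],down(-1.51)))
```

```text
[0.4, -0.01, -0.22, 1.09, 0.08, -0.99] [0.44040809 0.29811133 0.29307431]
(array([ 5.1,  6. , 21.8]), array([-1.15,  1.06, -1.31]))
```

>>> {"op": "move_arm", "data": {
  "targets": [
    [[3,3,10],[-0.57,0.53,-0.65],-1],
    [[5,6,22],[-1.15,1.06,-1.31],-1],
    [[5,6,22],[-1.15,1.06,-1.31],-1]
  ]
}}

```text
clock: 6.1
tcp_pos: [0.4395, 0.2995, 0.2659]
orientation: [0.001, 0.727, -0.687, -0.001]
wrist_force: [-0.6, -1.1, -0.6]
finger_gap: 0.0854
grip_force: 0.0
```

Run:
```python
from h import *
t=tool(); print(t[2]['joint_pos'].round(2).tolist(),t[0])
p=env.read_camera('wrist')
for d in env.landmark_of('stone',p)+env.spot_in('stone',p): print(np.round(d['centre'],4),d['confidence'])
# fit stone top rectangle from mask with fisheye projection
m=max(env.regions_of('stone',p),key=lambda d:d['confidence'])['mask']
f=240/np.tan(np.radians(p['fovy'])/2)
M=np.array(p['mount']); 
def fish(X):
    c=(np.asarray(X)-t[0])@t[1].as_matrix(); c=(c-M[:3,3])@M[:3,:3]
    u=np.c_[c[:,0],-c[:,1],-c[:,2]]; th=np.arctan2(np.hypot(u[:,0],u[:,1]),u[:,2]); ph=np.arctan2(u[:,1],u[:,0])
    return np.c_[p['cx']+f*th*np.cos(ph),p['cy']+f*th*np.sin(ph)]
from scipy.optimize import minimize
def bm(x):
    v=np.array([[a,b,d] for a in(-.5,.5) for b in(-.5,.5) for d in np.linspace(-.5,.5,6)])*[.03,.06,.15]
    v=R.from_euler('z',x[2]).apply(v)+[x[0],x[1],.075]
    k=np.zeros((480,640),np.uint8); cv2.fillConvexPoly(k,cv2.convexHull((fish(v)*16).astype(np.int32)),1,cv2.LINE_8,4); return k>0
s=minimize(lambda x:1-(bm(x)&m).sum()/(bm(x)|m).sum(),[.4383,.298,.06],method='Nelder-Mead',options=dict(initial_simplex=[[.4383,.298,.06],[.445,.298,.06],[.4383,.305,.06],[.4383,.298,.16]]))
print(s.x.round(4),s.fun)
im=p['pixels'].copy(); cs,_=cv2.findContours(bm(s.x).astype(np.uint8),0,2); cv2.drawContours(im,cs,-1,(0,255,0),1); cv2.imwrite('pics/w2.png',im[:,:,::-1])
print(rel([s.x[0],s.x[1],.12],down(s.x[2]-np.pi/2)))
```

```text
[0.45, 0.22, 0.01, 1.36, 0.0, -1.18] [0.43946312 0.29948559 0.26590509]
[0.4376 0.3001 0.0718] 0.7
[0.4404 0.2937 0.1478] 0.89
[ 0.4388  0.2991 -0.005 ] 0.045895434114028855
(array([  0.7,   1.5, 149.4]), array([-0.03,  0.02,  0.36]))
```

View pics/w2.png

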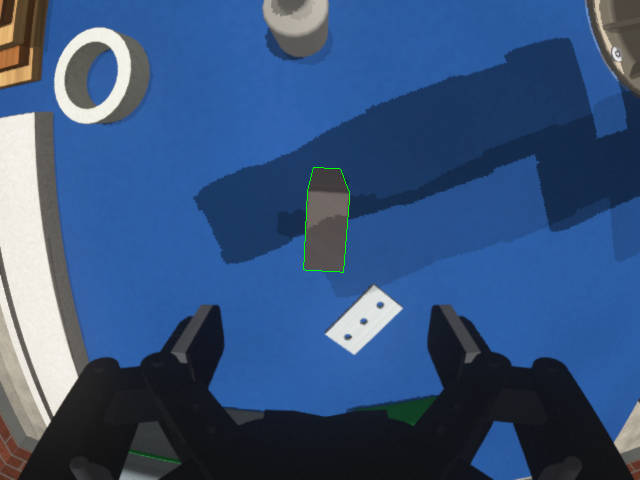

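The fitted outline sits exactly on the stone (top face at about (325,230)), giving (0.439, 0.299) and yaw of about 0. Descending now.

>>> {"op": "move_arm", "data": {
  "targets": [
    [[1,1.5,50],[0,0,0.3],-1],
    [[1,1.5,100],[0,0,0.3],-1],
    [[1,1.5,130],[0,0,0.3],-1],
    [[1,1.5,146],[0,0,0.3],-1],
    [[1,1.5,146],[0,0,0.3],-1]
  ],
  "squeeze": 30
}}

```text
clock: 6.92
tcp_pos: [0.4389, 0.2987, 0.1223]
orientation: [-0.002, 0.709, -0.705, 0.0]
wrist_force: [0.5, 0.1, 0.0]
finger_gap: 0.0852
grip_force: 0.0
```

>>> {"op": "move_arm", "data": {
  "targets": [
    [[0,0,0],[0,0,0],-0.3],
    [[0,0,0],[0,0,0],0.1],
    [[0,0,0],[0,0,0],0.4],
    [[0,0,0],[0,0,0],0.6],
    [[0,0,0],[0,0,0],0.8]
  ]
}}

```text
clock: 7.55
tcp_pos: [0.4398, 0.2994, 0.1224]
orientation: [-0.002, 0.709, -0.705, 0.0]
wrist_force: [-1.0, -0.1, 5.4]
finger_gap: 0.0293
grip_force: 30.7
```

>>> {"op": "move_arm", "data": {
  "targets": [
    [[0,0,-10],[0,0,0],0.8],
    [[-4,-4,-14],[0,0,0.9],0.8],
    [[-8,-8,-14],[0,0,1.8],0.8],
    [[-11,-11,-14],[0,0,2.8],0.8],
    [[-11,-11,-14],[0,0,3.7],0.8]
  ]
}}

```text
clock: 8.18
tcp_pos: [0.4502, 0.3101, 0.1352]
orientation: [0.001, -0.447, 0.895, 0.001]
wrist_force: [-0.6, 0.5, -4.5]
finger_gap: 0.0293
grip_force: 30.6
```

>>> {"op": "move_arm", "data": {
  "targets": [
    [[0,0,0],[0,0,0],0.8],
    [[0,0,7],[0,0,0],0.8],
    [[0,0,11],[0,0,0],0.8],
    [[0,0,13],[0,0,0],0.8],
    [[0,0,14],[0,0,0],0.8]
  ]
}}

```text
clock: 8.8
tcp_pos: [0.4502, 0.3102, 0.1225]
orientation: [0.002, -0.449, 0.893, 0.001]
wrist_force: [-4.0, -1.1, 8.0]
finger_gap: 0.0294
grip_force: 32.4
```

Run:
```python
from h import *
p,r,s=tool(); print(p,s['wrist_force'],s['finger_gap'],s['joint_pos'].round(2), R.as_matrix(r)[:,1])
```

```text
[0.45015813 0.3102058  0.12246086] [-4.01792772 -1.13915896  8.01610482] 0.029449126680756377 [ 0.46  0.31 -0.23  1.03  0.   -0.48] [-8.02840899e-01  5.96193247e-01 -3.20345526e-04]
```

>>> {"op": "move_arm", "data": {
  "targets": [
    [[0,0,-0.6],[0,0,0],0.8],
    [[0,0,-0.6],[0,0,0],0.3],
    [[0,0,-0.6],[0,0,0],-0.2],
    [[0,0,-0.6],[0,0,0],-1],
    [[0,0,-0.6],[0,0,0],-1]
  ]
}}

```text
clock: 9.43
tcp_pos: [0.4507, 0.3102, 0.1225]
orientation: [0.002, -0.449, 0.893, 0.001]
wrist_force: [-0.3, 1.7, -0.5]
finger_gap: 0.0815
grip_force: 0.0
```

>>> {"op": "move_arm", "data": {
  "targets": [
    [[0,0,0],[0,0,0],-1],
    [[0,0,-50],[0,0,0],-1],
    [[0,0,-110],[0,0,0],-1],
    [[0,0,-155],[0,0,0],-1],
    [[0,0,-155],[0,0,0],-1]
  ]
}}

```text
clock: 10.05
tcp_pos: [0.4519, 0.3107, 0.2817]
orientation: [0.006, -0.449, 0.893, 0.001]
wrist_force: [0.1, 0.5, -0.3]
finger_gap: 0.0853
grip_force: 0.0
```

```bash
cat >> h.py <<'E'
def fish(X,p,t):
    M=np.array(p['mount']); f=240/np.tan(np.radians(p['fovy'])/2)
    c=(np.asarray(X)-t[0])@t[1].as_matrix(); c=(c-M[:3,3])@M[:3,:3]
    u=np.c_[c[:,0],-c[:,1],-c[:,2]]; th=np.arctan2(np.hypot(u[:,0],u[:,1]),u[:,2]); ph=np.arctan2(u[:,1],u[:,0])
    return np.c_[p['cx']+f*th*np.cos(ph),p['cy']+f*th*np.sin(ph)]
def fitstone(x0,n=None):
    from scipy.optimize import minimize
    t=tool(); p=env.read_camera('wrist')
    m=max(env.regions_of('stone',p),key=lambda d:d['confidence'])['mask']
    def bm(x):
        v=np.array([[a,b,d] for a in(-.5,.5) for b in(-.5,.5) for d in np.linspace(-.5,.5,6)])*[.03,.06,.15]
        v=R.from_euler('z',x[2]).apply(v)+[x[0],x[1],.075]
        k=np.zeros((480,640),np.uint8); cv2.fillConvexPoly(k,cv2.convexHull((fish(v,p,t)*16).astype(np.int32)),1,cv2.LINE_8,4); return k>0
    x0=np.array(x0); s=minimize(lambda x:1-(bm(x)&m).sum()/(bm(x)|m).sum(),x0,method='Nelder-Mead',options=dict(initial_simplex=x0+np.array([[0,0,0],[.007,0,0],[0,.007,0],[0,0,.1]])))
    return s.x,s.fun
E
python3 - <<'E'
from h import *
x,c=fitstone([.45,.31,-.64]); print(x.round(4),c, tool()[0],tool()[2]['joint_pos'].round(2))
E
```

```text
[ 0.4485  0.3102 -0.6613] 0.04606475388260067 [0.45014857 0.30979206 0.27729128] [ 0.46  0.24  0.07  1.39  0.   -0.48]
```

```bash
cat > g.py <<'E'
from h import *; import sys
F=fwd(-.65,.1)*R.from_euler('z',np.pi); tz=F.as_matrix()[:,2]
C=np.array([.449,.310,0])
def go(z): 
    p,r,s=tool(); print(s['joint_pos'].round(2).tolist(),p.round(4)); print(rel(C+[.016*tz[0],.016*tz[1],z],F))
go(float(sys.argv[1]))
E
python3 g.py .30
```

```text
[0.46, 0.24, 0.07, 1.39, 0.0, -0.48] [0.4501 0.3098 0.2773]
(array([  0.6, -14.9, -22.7]), array([ 6.44,  6.55, -7.16]))
```

>>> {"op": "move_arm", "data": {
  "targets": [
    [[0,-5,-15],[0.55,0.56,-0.61],-1],
    [[0,-10,-23],[1.1,1.12,-1.22],-1],
    [[0,-15,-23],[1.65,1.68,-1.83],-1],
    [[0,-15,-23],[2.2,2.24,-2.45],-1],
    [[0,-15,-23],[2.75,2.8,-3.06],-1]
  ]
}}

```text
clock: 10.78
tcp_pos: [0.4618, 0.3006, 0.2984]
orientation: [-0.107, -0.639, 0.693, -0.316]
wrist_force: [-0.3, 0.2, -0.2]
finger_gap: 0.0851
grip_force: 0.0
```

```bash
python3 g.py .30
```

```text
[0.76, 0.46, 0.25, 1.62, -0.64, -0.65] [0.4618 0.3006 0.2984]
(array([ 1.1, -0.4, -1.2]), array([ 3.69,  3.73, -4.06]))
```

>>> {"op": "move_arm", "data": {
  "targets": [
    [[0,0,0],[0.55,0.56,-0.6],-1],
    [[0,0,0],[1.1,1.12,-1.2],-1],
    [[0,0,0],[1.65,1.68,-1.8],-1],
    [[0,0,0],[2.2,2.24,-2.4],-1],
    [[0,0,0],[2.75,2.8,-3.0],-1]
  ]
}}

```text
clock: 11.4
tcp_pos: [0.4614, 0.3006, 0.2982]
orientation: [0.193, 0.707, -0.368, 0.572]
wrist_force: [-0.7, -0.9, 0.0]
finger_gap: 0.0853
grip_force: 0.0
```

```bash
python3 g.py .28
```

```text
[0.96, 0.55, -0.03, 1.58, -1.24, -0.79] [0.4614 0.3006 0.2982]
(array([-17.2,   2.6,   5.3]), array([ 0.95,  0.92, -1.05]))
```

>>> {"op": "move_arm", "data": {
  "targets": [
    [[-5,1,2],[0.45,0.45,-0.5],-1],
    [[-17,2.5,5],[0.95,0.92,-1.05],-1],
    [[-17,2.5,5],[0.95,0.92,-1.05],-1]
  ]
}}

```text
clock: 11.78
tcp_pos: [0.4603, 0.2988, 0.2788]
orientation: [0.215, 0.704, -0.238, 0.634]
wrist_force: [-0.0, 0.5, -0.2]
finger_gap: 0.0853
grip_force: 0.0
```

```bash
python3 g.py .082
python3 - <<'E'
from h import *
p=env.read_camera('scene'); a=p['pixels'][100:340,250:600]; q=env.read_camera('side'); b=q['pixels'][150:390,180:530]
cv2.imwrite('pics/chk.png',np.hstack([a,b])[:,:,::-1])
E
```

```text
[0.98, 0.55, -0.23, 1.36, -1.45, -1.0] [0.4603 0.2988 0.2788]
(array([-195.7,   -2.4,   20.6]), array([0.02, 0.02, 0.01]))
```

View pics/chk.png

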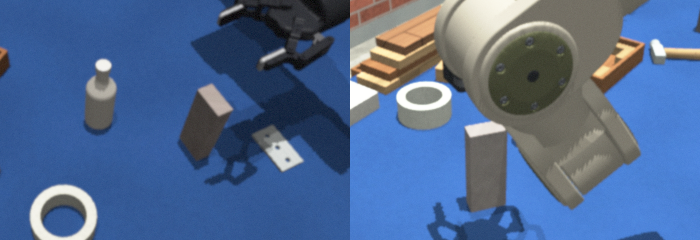

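Run:
```python
from h import *; from kin import *
p=env.read_camera('side'); E=np.linalg.inv(p['extrinsics']); f=240/np.tan(np.radians(p['fovy'])/2)
t=tool(); tz=t[1].as_matrix()[:,2]; print(tz)
S.append((t[2]['joint_pos'],t[0])); x,e=fit(S); print(x.round(3),np.abs(e).max())
W=t[0]-x[8]*tz; print('q5 centre',W, proj(p,[W,t[0]]).round(0))
for px in ((405,356),(370,345),(440,310)):
    d=E[:3,:3]@[(px[0]-p['cx'])/f,-(px[1]-p['cy'])/f,-1]; o=E[:3,3]
    for k in (.15,.2,.25,.3,.35):
        b=t[0]-k*tz; s=np.dot(b[:2]-o[:2],d[:2])/np.dot(d[:2],d[:2]); print(px,k,(o+s*d).round(3), end=' ')
    print()
```

```text
[ 0.78921031 -0.60522208 -0.10417922]
[ 0.003  0.23  -0.006  0.519  0.409  0.058  0.142  0.002  0.3    0.08 ] 0.0018301943563943657
q5 centre [0.22588759 0.48259799 0.31413665] [[403. 295.]
 [311. 195.]]
(405, 356) 0.15 [0.269 0.36  0.124] (405, 356) 0.2 [0.253 0.4   0.162] (405, 356) 0.25 [0.236 0.44  0.2  ] (405, 356) 0.3 [0.219 0.48  0.239] (405, 356) 0.35 [0.202 0.52  0.277] 
(370, 345) 0.15 [0.314 0.376 0.132] (370, 345) 0.2 [0.293 0.416 0.171] (370, 345) 0.25 [0.272 0.456 0.21 ] (370, 345) 0.3 [0.251 0.496 0.249] (370, 345) 0.35 [0.231 0.536 0.288] 
(440, 310) 0.15 [0.233 0.353 0.211] (440, 310) 0.2 [0.22  0.392 0.242] (440, 310) 0.25 [0.206 0.432 0.273] (440, 310) 0.3 [0.192 0.471 0.304] (440, 310) 0.35 [0.178 0.51  0.334]
```

>>> {"op": "move_arm", "data": {
  "targets": [
    [[-45,-1,5],[0,0,0],-1],
    [[-90,-2,10],[0,0,0],-1],
    [[-90,-2,10],[0,0,0],-1]
  ]
}}

```text
clock: 12.3
tcp_pos: [0.4646, 0.3022, 0.1904]
orientation: [0.214, 0.703, -0.24, 0.634]
wrist_force: [0.8, -0.1, 0.4]
finger_gap: 0.0857
grip_force: 0.0
```

```bash
python3 - <<'E'
from h import *
x,c=fitstone([.449,.31,-.65]); print(x.round(4),c)
p=env.read_camera('wrist'); save(p,'w3.png')
for d in env.landmark_of('stone',p): print(d)
E
python3 g.py .079
```

```text
[ 0.4481  0.3124 -0.6545] 0.691724671307038
[0.98, 0.66, -0.28, 1.18, -1.45, -1.01] [0.465  0.3033 0.194 ]
(array([-114.4,    5.4,   11. ]), array([ 0.02,  0.02, -0.06]))
```

View pics/w3.png

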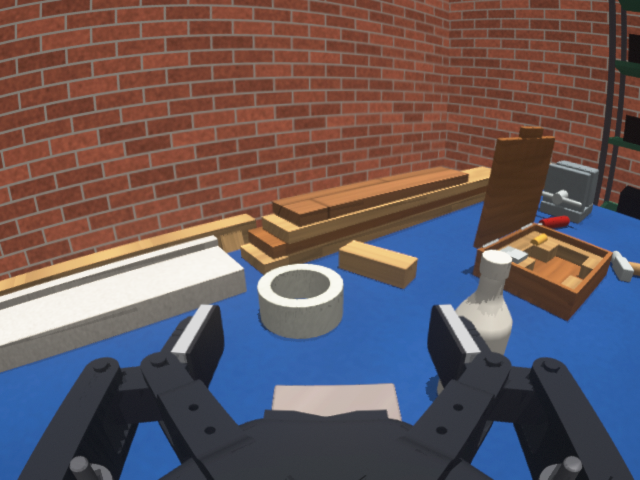

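The stone's top edge shows between the fingers at (275–400, 390). That is about 5 mm to the tool's +y, which agrees with the computed shift. Descending.

>>> {"op": "move_arm", "data": {
  "targets": [
    [[-10,5.5,2],[0,0,0],-1],
    [[-50,5.5,5],[0,0,0],-1],
    [[-85,5.5,9],[0,0,0],-1],
    [[-114,5.5,11],[0,0,0],-1],
    [[-114,5.5,11],[0,0,0],-1]
  ],
  "squeeze": 25
}}

```text
clock: 13.12
tcp_pos: [0.4601, 0.2983, 0.076]
orientation: [0.214, 0.703, -0.239, 0.634]
wrist_force: [0.2, -0.7, 0.2]
finger_gap: 0.0856
grip_force: 0.0
```

```bash
python3 g.py .079;python3 - <<'E'
from h import *
t=tool(); print(t[1].as_matrix().round(3).tolist(),t[2]['wrist_force'])
E
```

```text
[0.98, 0.84, -0.32, 0.98, -1.45, -0.99] [0.4601 0.2983 0.076 ]
(array([ 3. , -2.6, -0.3]), array([ 0.02,  0.02, -0.02]))
[[0.08, -0.608, 0.79], [-0.065, -0.794, -0.605], [0.995, -0.003, -0.103]] [ 0.23134253 -0.66523052  0.17263553]
```

>>> {"op": "move_arm", "data": {
  "targets": [
    [[3,-2,0],[0,0,0],-1],
    [[3,-2,0],[0,0,0],-0.8],
    [[3,-2,0],[0,0,0],-0.6],
    [[3,-2,0],[0,0,0],-0.4],
    [[3,-2,0],[0,0,0],-0.1]
  ]
}}

```text
clock: 13.75
tcp_pos: [0.4622, 0.3007, 0.0811]
orientation: [0.213, 0.703, -0.24, 0.635]
wrist_force: [-4.0, 0.2, 4.7]
finger_gap: 0.0597
grip_force: 28.9
```

>>> {"op": "move_arm", "data": {
  "targets": [
    [[0,0,0],[0,0,0],0.1],
    [[0,0,0],[0,0,0],0.3],
    [[0,0,0],[0,0,0],0.3]
  ],
  "squeeze": 50
}}

```text
clock: 14.12
tcp_pos: [0.4621, 0.3008, 0.0811]
orientation: [0.213, 0.703, -0.24, 0.635]
wrist_force: [-4.1, 0.2, 6.0]
finger_gap: 0.0591
grip_force: 60.7
```

>>> {"op": "move_arm", "data": {
  "targets": [
    [[10,0,-1],[0,0,0],0.3],
    [[35,0,-3],[0,0,0],0.3],
    [[75,0,-8],[0,0,0],0.3],
    [[120,0,-12],[0,0,0],0.3],
    [[170,0,-17],[0,0,0],0.3]
  ]
}}

```text
clock: 14.75
tcp_pos: [0.4616, 0.2986, 0.2515]
orientation: [0.214, 0.703, -0.24, 0.634]
wrist_force: [-0.3, 1.1, -4.0]
finger_gap: 0.059
grip_force: 60.0
```

```bash
cat > g2.py <<'E'
from h import *; import sys
Rt=R.from_matrix([[0.08,-0.608,0.79],[-0.065,-0.794,-0.605],[0.995,-0.003,-0.103]])
Rrel=Rt.inv()*R.from_euler('z',-.653)      # stone in tool
def G(cy): # tool orientation with stone lying: stone x down, y=+case x, z=-case y
    c,s=np.cos(cy),np.sin(cy)
    return R.from_matrix(np.array([[0,c,s],[0,s,-c],[-1,0,0]]))*Rrel.inv()
# stone centre in tool coords: from grasp: centre (.449,.31,.075) at TCP (.4621,.3008,.0811)
cT=Rt.inv().apply(np.array([.4488,.3102,.075])-[.4621,.3008,.0811])
def tcp(center,cy): return np.array(center)-G(cy).apply(cT)
E
python3 - <<'E'
from g2 import *
t=tool(); print(cT.round(4),t[2]['joint_pos'].round(2).tolist(),t[0].round(4),t[2]['finger_gap'],t[2]['grip_force'])
print(G(-.03).as_matrix().round(2).tolist(), tcp([.503,-.224,.2],-.03))
print(rel(t[0],G(-.03)))
print(rel([.46,.29,.28],Rt*R.from_rotvec([0,-np.pi/2,0])))
# case measurements
O={}
for k in range(3):
  for n in ['scene','side']:
    p=env.read_camera(n)
    for th in ['case','recess','front_bay','lid_hinge','lid_lip']:
        r=env.landmark_of(th,p)
        if r: O.setdefault((th,n),[]).append(r[0]['centre'])
for k,v in O.items(): print(k,np.mean(v,0).round(4),np.std(v,0).round(4),len(v))
E
```

```text
[-0.0077  0.0006 -0.0156] [0.98, 0.58, -0.26, 1.29, -1.45, -1.01] [0.4616 0.2986 0.2515] 0.05904933511194309 60.02586007118225
[[-0.03, -1.0, 0.0], [-0.99, 0.03, 0.1], [-0.1, 0.0, -0.99]] [ 0.50343137 -0.23011569  0.1837251 ]
(array([0., 0., 0.]), array([-3.8 , -8.24,  4.64]))
(array([28.7,  7.6,  0.9]), array([-0.  , -8.99, -0.01]))
('case', 'scene') [ 0.5217 -0.2201  0.0015] [0.0005 0.0014 0.0004] 3
('front_bay', 'scene') [ 0.4542 -0.2167  0.0101] [0.0016 0.0005 0.0011] 3
('lid_hinge', 'scene') [ 0.6101 -0.2296  0.0475] [0.0016 0.0005 0.0009] 3
('lid_lip', 'scene') [ 0.5944 -0.2259  0.2429] [0.0007 0.0011 0.001 ] 3
('front_bay', 'side') [ 0.4535 -0.2183  0.0054] [0.0012 0.0014 0.001 ] 3
('recess', 'scene') [ 0.5048 -0.2205  0.0078] [0.0006 0.0012 0.    ] 2
```

>>> {"op": "move_arm", "data": {
  "targets": [
    [[10,0,0],[-0.38,-0.82,0.46],0.3],
    [[20,0,0],[-0.76,-1.65,0.93],0.3],
    [[30,0,0],[-1.14,-2.47,1.4],0.3],
    [[40,0,0],[-1.52,-3.3,1.86],0.3],
    [[50,0,0],[-1.9,-4.1,2.3],0.3]
  ]
}}

```text
clock: 17.18
tcp_pos: [0.4657, 0.2961, 0.3017]
orientation: [0.097, 0.774, -0.531, 0.331]
wrist_force: [0.4, -1.0, -4.9]
finger_gap: 0.0595
grip_force: 59.7
```

Run:
```python
from g2 import *
t=tool(); print(t[2]['joint_pos'].round(2).tolist(),t[0].round(4),t[2]['finger_gap'])
print(rel([.47,.15,.32],G(-.05)))
```

```text
[0.77, 0.31, 0.04, 1.38, -0.7, -1.14] [0.4657 0.2961 0.3017] 0.05946127705805202
(array([122.8,  53.6,  61.3]), array([-1.94, -4.1 ,  2.43]))
```

>>> {"op": "move_arm", "data": {
  "targets": [
    [[25,11,12],[-0.38,-0.82,0.48],0.3],
    [[50,22,24],[-0.76,-1.65,0.96],0.3],
    [[75,32,37],[-1.14,-2.47,1.45],0.3],
    [[100,43,49],[-1.55,-3.3,1.95],0.3],
    [[123,54,61],[-1.94,-4.1,2.43],0.3]
  ]
}}

```text
clock: 17.8
tcp_pos: [0.4697, 0.1481, 0.3209]
orientation: [0.037, -0.687, 0.725, 0.035]
wrist_force: [0.3, -0.5, -6.3]
finger_gap: 0.0591
grip_force: 59.6
```

Run:
```python
from g2 import *
t=tool(); print(t[2]['joint_pos'].round(2).tolist(),t[0].round(4),t[2]['finger_gap'])
print(rel([.49,-.09,.32],G(-.05)))
```

```text
[0.08, 0.12, 0.01, 1.45, 0.1, -1.44] [0.4697 0.1481 0.3209] 0.059116144949686616
(array([235.6, -33.1, -23. ]), array([-0.  , -0.01, -0.  ]))
```

>>> {"op": "move_arm", "data": {
  "targets": [
    [[60,-8,-6],[0,0,0],0.3],
    [[120,-17,-12],[0,0,0],0.3],
    [[180,-25,-18],[0,0,0],0.3],
    [[236,-33,-23],[0,0,0],0.3],
    [[236,-33,-23],[0,0,0],0.3]
  ]
}}

```text
clock: 18.42
tcp_pos: [0.4903, -0.0933, 0.3186]
orientation: [0.034, -0.686, 0.726, 0.034]
wrist_force: [-0.1, 0.7, -4.5]
finger_gap: 0.0592
grip_force: 59.6
```

Run:
```python
from g2 import *
t=tool(); p=env.read_camera('wrist'); save(p,'w4.png'); print(t[0].round(4),t[1].as_matrix().round(3).tolist())
np.savez('w4.npz',pix=p['pixels'],mount=p['mount'],fovy=p['fovy'],cx=p['cx'],cy=p['cy'],pos=t[0],q=t[1].as_quat())
for th in ['case','recess','front_bay','lid_hinge','lid_lip','stone']:
    for d in env.landmark_of(th,p)[:1]: print(th,np.round(d['centre'],4),d['confidence'])
```

```text
[ 0.4903 -0.0933  0.3186] [[-0.058, -0.998, 0.003], [-0.994, 0.058, 0.096], [-0.096, 0.002, -0.995]]
case [ 0.5205 -0.2243  0.0023] 0.8
recess [ 0.5042 -0.2199  0.0099] 0.78
front_bay [ 0.4555 -0.216   0.0095] 0.74
lid_hinge [ 0.6077 -0.2316  0.043 ] 0.73
lid_lip [ 0.5939 -0.226   0.2433] 0.63
stone [ 0.4898 -0.0844  0.3326] 0.76
```

View pics/w4.png

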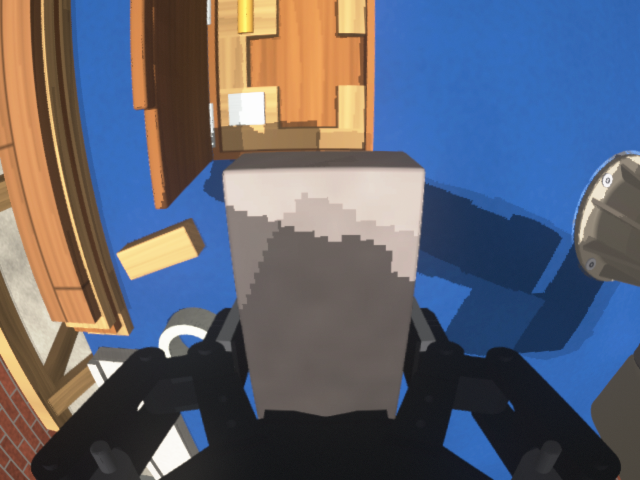

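The stone is held flat between the fingers, occupying (225–425, 150–415). The case shows at the top, with the recess corners at about (277,128) and (338,128). I'll fit the case pose by aligning a wireframe to the image edges.

```bash
cat > cf.py <<'E'
from h import *
from scipy.optimize import minimize
from scipy.ndimage import map_coordinates
def rect(x0,x1,y0,y1,z): 
    c=[(x0,y0,z),(x1,y0,z),(x1,y1,z),(x0,y1,z)]; return [(c[i],c[(i+1)%4]) for i in range(4)]
def plan(z): # recess+bays outline
    a=[(-52,-79),(-52,-30),(-82,-30),(-82,30),(-52,30),(-52,79),(16,79),(16,30),(46,30),(46,-30),(16,-30),(16,-79)]
    a=[(x/1000,y/1000,z) for x,y in a]; return [(a[i],a[(i+1)%12]) for i in range(12)]
SEG=rect(-.09,.09,-.11,.11,.046)+rect(-.082,.082,-.102,.102,.046)+plan(.032)
P=np.array([np.linspace(a,b,int(np.linalg.norm(np.subtract(b,a))*500)+2) for a,b in SEG],dtype=object)
P=[np.array(q,float) for q in P]
def place(q,x): return R.from_euler('z',x[2]).apply(q)+[x[0],x[1],0]
def fitcase(p,t,x0,mask):
    g=cv2.GaussianBlur(p['pixels'],(0,0),1.2).astype(float)
    gx=np.abs(cv2.Sobel(g,cv2.CV_64F,1,0)).max(2)*0+cv2.Sobel(g,cv2.CV_64F,1,0).transpose(2,0,1)[np.newaxis][0].transpose(1,2,0)[:,:,1]
    GX=[cv2.Sobel(g[:,:,c],cv2.CV_64F,1,0) for c in range(3)]; GY=[cv2.Sobel(g[:,:,c],cv2.CV_64F,0,1) for c in range(3)]
    def cost(x):
        tot=n=0
        for q in P:
            uv=fish(place(q,x),p,t); d=np.gradient(uv,axis=0); nn=np.c_[-d[:,1],d[:,0]]/(np.linalg.norm(d,axis=1)[:,None]+1e-9)
            ok=(uv[:,0]>2)&(uv[:,0]<637)&(uv[:,1]>2)&(uv[:,1]<477)
            ui=np.clip(uv.round().astype(int),0,[639,479]); ok&=mask[ui[:,1],ui[:,0]]
            if not ok.any(): continue
            v=sum(np.abs(map_coordinates(GX[c],uv[ok].T[::-1],order=1)*nn[ok,0]+map_coordinates(GY[c],uv[ok].T[::-1],order=1)*nn[ok,1]) for c in range(3))
            tot+=np.minimum(v,300).sum(); n+=ok.sum()
        return -tot/max(n,1)
    best=None
    for dx in (-.006,-.003,0,.003,.006):
        for dy in (-.006,-.003,0,.003,.006):
            for a in (-.09,-.06,-.03,0):
                y=[x0[0]+dx,x0[1]+dy,a]; c=cost(y)
                if best is None or c<best[0]: best=(c,y)
    y=np.array(best[1]); s=minimize(cost,y,method='Nelder-Mead',options=dict(initial_simplex=y+np.array([[0,0,0],[.002,0,0],[0,.002,0],[0,0,.02]])))
    return s.x,s.fun,best
def overlay(p,t,x,n,crop,k):
    r0,r1,c0,c1=crop; im=cv2.resize(p['pixels'][r0:r1,c0:c1],None,fx=k,fy=k,interpolation=cv2.INTER_CUBIC)
    for q in P:
        uv=(fish(place(q,x),p,t)-[c0,r0]+.5)*k
        cv2.polylines(im,[uv.round().astype(np.int32)],False,(0,255,0),1)
    cv2.imwrite('pics/'+n,im[:,:,::-1])
E
sed -i '/gx=np.abs/d' cf.py
python3 - <<'E'
from cf import *
z=np.load('w4.npz'); p=dict(pixels=z['pix'],mount=z['mount'],fovy=float(z['fovy']),cx=float(z['cx']),cy=float(z['cy'])); t=(z['pos'],R.from_quat(z['q']))
m=np.zeros((480,640),bool); m[3:149,195:380]=True
x,f,b=fitcase(p,t,[.5213,-.2210],m); print(x.round(4),f,b)
overlay(p,t,x,'ov4.png',(0,160,190,390),4)
E
```

```text
[ 0.5197 -0.221  -0.0577] -285.57512273463885 (np.float64(-254.30381719918958), [0.5213, -0.221, -0.06])
```

View pics/ov4.png

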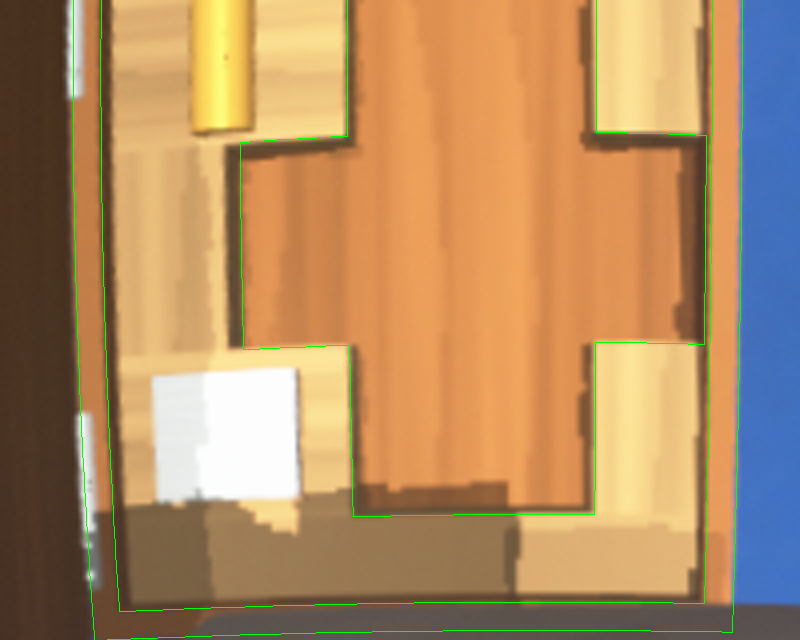

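The wireframe matches recess, bays and rim to about 1 mm. That gives the case at (0.5197, -0.2210), yaw -0.058, and the recess centre at (0.5017, -0.2200). Now I'll check the stone's pose in the hand and compute the hover.

```bash
cat >> g2.py <<'E'
CY=-.0577; REC=np.array([.5017,-.2200])
def chk():
    t=tool(); p=env.read_camera('wrist'); m=max(env.regions_of('stone',p),key=lambda d:d['confidence'])['mask']
    from scipy.optimize import minimize
    def bm(x):
        v=np.array([[a,b,d] for a in(-.5,.5) for b in np.linspace(-.5,.5,4) for d in np.linspace(-.5,.5,6)])*[.03,.06,.15]
        v=t[0]+t[1].apply(cT+np.array([x[0],x[1],0])+(Rrel*R.from_rotvec([x[2],x[3],0])).apply(v))
        k=np.zeros((480,640),np.uint8); cv2.fillConvexPoly(k,cv2.convexHull((fish(v,p,t)*16).astype(np.int32)),1,cv2.LINE_8,4); k[300:]=0; return k>0
    m=m.copy(); m[300:]=0
    c=lambda x:1-(bm(x)&m).sum()/(bm(x)|m).sum()
    x0=np.zeros(4); s=minimize(c,x0,method='Nelder-Mead',options=dict(initial_simplex=np.vstack([x0,np.diag([.004,.004,.04,.04])])))
    print('stone in hand: cost0',c(x0),'fit',s.x.round(4),s.fun)
E
python3 - <<'E'
from g2 import *
chk()
print(rel(tcp([*REC,.12],CY),G(CY)))
E
```

```text
stone in hand: cost0 1.0 fit [0. 0. 0. 0.] 1.0
(array([158.3, -18. , 201.5]), array([ 0.  , -0.03,  0.07]))
```

```bash
sed -i "s/m=max(env.regions_of('stone',p),key=lambda d:d\['confidence'\])\['mask'\]/m=max(env.regions_of('stone',p),key=lambda d:d['mask'].sum())['mask']; print(m.sum(),np.argwhere(m).mean(0))/" g2.py
python3 - <<'E'
from g2 import *
t=tool(); p=env.read_camera('wrist')
v=np.array([[a,b,d] for a in(-.5,.5) for b in(-.5,.5) for d in (-.5,.5)])*[.03,.06,.15]
print(fish(t[0]+t[1].apply(cT+Rrel.apply(v)),p,t).round(0).tolist())
chk()
E
```

```text
[[386.0, 469.0], [431.0, 167.0], [268.0, 470.0], [223.0, 168.0], [380.0, 426.0], [409.0, 150.0], [274.0, 426.0], [244.0, 150.0]]
46198 [274.44506256 324.5605221 ]
stone in hand: cost0 0.04717428087986464 fit [-0.0009 -0.0012  0.0021  0.0411] 0.009835259404966767
```

>>> {"op": "move_arm", "data": {
  "targets": [
    [[40,-5,20],[0,0,0.07],0.3],
    [[80,-9,60],[0,0,0.07],0.3],
    [[120,-14,110],[0,0,0.07],0.3],
    [[158,-18,160],[0,0,0.07],0.3],
    [[158,-18,200],[0,0,0.07],0.3]
  ]
}}

```text
clock: 19.65
tcp_pos: [0.5017, -0.2293, 0.1026]
orientation: [0.035, -0.682, 0.729, 0.034]
wrist_force: [0.3, 0.1, -3.9]
finger_gap: 0.0591
grip_force: 59.5
```

Run:
```python
from g2 import *
from cf import overlay,fitcase
t=tool(); p=env.read_camera('wrist'); 
m=np.zeros((480,640),bool); m[3:110,120:470]=True
x,f,b=fitcase(p,t,[.5197,-.221],m); print('case',x.round(4),f)
print(t[0],t[2]['wrist_force'])
overlay(p,t,[.5197,-.221,-.0577],'ov5.png',(0,300,120,520),2)
print(rel(tcp([*REC,.048],CY),G(CY)),rel(tcp([*REC,.024],CY),G(CY)))
```

```text
case [ 0.5131 -0.2209 -0.056 ] -249.66220506985238
[ 0.50167304 -0.2293339   0.10263517] [ 0.28952657  0.12074322 -3.86076179]
(array([ 6.9, -4.1, 65.2]), array([ 0.05,  0.  , -0.03])) (array([ 9.4, -4.3, 89.1]), array([ 0.05,  0.  , -0.03]))
```

View pics/ov5.png

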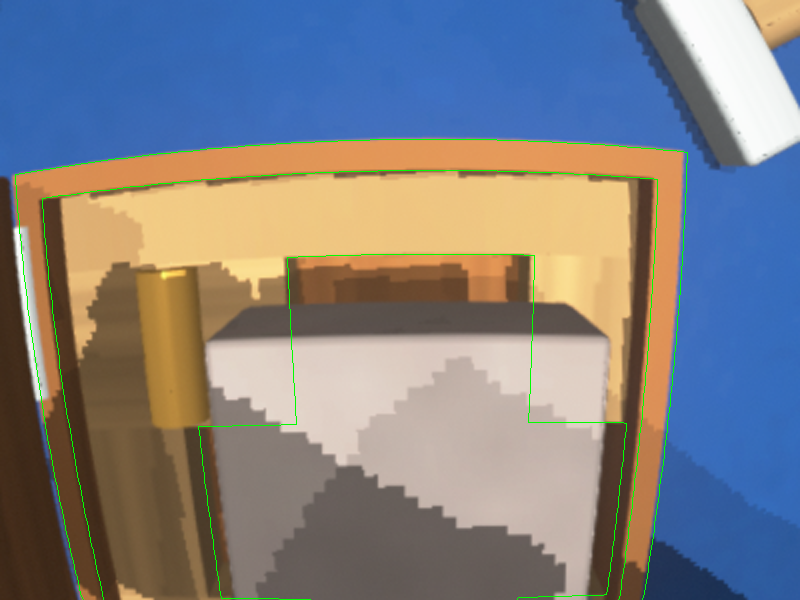

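The model still overlays well: the recess end is at (290–530, 256) and the stone is centred on it. I'll check that the arm has settled.

Run:
```python
from g2 import *
for k in range(5):
    t=tool(); print(t[2]['clock'],t[0].round(4),t[2]['qvel'].round(3).tolist()); env.read_camera('side')
print(tcp([*REC,.048],CY), rel(tcp([*REC,.048],CY),G(CY)))
```

```text
19.7 [ 0.4985 -0.2258  0.0973] [0.02, -0.026, 0.02, 0.165, 0.002, -0.004]
19.75 [ 0.4982 -0.225   0.1   ] [0.013, -0.057, 0.087, 0.089, 0.003, -0.004]
19.8 [ 0.4999 -0.2257  0.103 ] [0.011, -0.049, 0.074, 0.022, -0.001, -0.001]
19.85 [ 0.5015 -0.2266  0.1052] [0.006, -0.036, 0.049, 0.0, 0.002, -0.0]
19.9 [ 0.5026 -0.2272  0.1066] [0.003, -0.023, 0.024, -0.007, 0.0, -0.001]
[ 0.50196182 -0.22612529  0.0317251 ] (array([ 5.9,  1.6, 75.4]), array([-0.02, -0.04, -0.01]))
```

>>> {"op": "move_arm", "data": {
  "targets": [
    [[0,0,0],[0,0,0],0.3],
    [[0,0,0],[0,0,0],0.3],
    [[0,0,0],[0,0,0],0.3],
    [[0,0,0],[0,0,0],0.3]
  ]
}}

```text
clock: 20.45
tcp_pos: [0.5018, -0.227, 0.1052]
orientation: [0.036, -0.683, 0.728, 0.034]
wrist_force: [0.6, 0.4, -5.0]
finger_gap: 0.059
grip_force: 59.5
```

Run:
```python
from g2 import *
import cf
t=tool(); p=env.read_camera('wrist'); print(t[0].round(4),t[2]['qvel'].round(3).tolist())
cf.P=[q for i,q in enumerate(cf.P) if i in (0,3,4,7,8+11,8+10,8+0)]  # -y end & front edges
m=np.zeros((480,640),bool); m[3:210,120:470]=True; m[130:,200:440]=False
for x0 in ([.5197,-.221],[.517,-.219],[.522,-.223]):
    x,f,b=cf.fitcase(p,t,x0,m); print('case',x.round(4),f)
chk()
print(rel(tcp([*REC,.06],CY),G(CY)))
```

```text
[ 0.5018 -0.227   0.1052] [-0.001, 0.004, -0.002, -0.002, -0.001, -0.0]
case [ 0.5206 -0.2201 -0.0554] -268.51805672890305
case [ 0.5205 -0.2213 -0.0575] -274.82450890730604
case [ 0.521  -0.2201 -0.0554] -268.3502312684674
45963 [274.52677153 324.7254966 ]
stone in hand: cost0 0.0489780700267769 fit [-0.0007 -0.0008 -0.0038  0.0474] 0.012245328829304292
(array([ 5.2, -0.3, 61. ]), array([ 0.  , -0.02, -0.02]))
```

>>> {"op": "move_arm", "data": {
  "targets": [
    [[3,-1,30],[0,0,0],0.3],
    [[4.5,-1,55],[0,0,0],0.3],
    [[5,-1,65],[0,0,0],0.3],
    [[5,-1,65],[0,0,0],0.3],
    [[5,-1,65],[0,0,0],0.3]
  ]
}}

```text
clock: 21.22
tcp_pos: [0.5035, -0.2262, 0.0408]
orientation: [0.036, -0.683, 0.728, 0.033]
wrist_force: [0.7, -0.6, -4.5]
finger_gap: 0.0594
grip_force: 59.4
```

```bash
sed -i 's/^CY=.*/CY=-.056; REC=np.array([.5026,-.2195])/' g2.py
python3 - <<'E'
from g2 import *
t=tool();print(t[0],t[2]['wrist_force'].round(1),t[2]['qvel'].round(3)); print(rel(tcp([*REC,.038],CY),G(CY)),rel(tcp([*REC,.024],CY),G(CY)))
E
```

```text
[ 0.50351435 -0.22615471  0.04083466] [ 0.7 -0.6 -4.5] [ 0.    -0.009  0.005 -0.002 -0.002 -0.   ]
(array([ 1.4,  0.7, 19.1]), array([-0.01, -0.03, -0.03])) (array([ 2.8,  0.7, 33. ]), array([-0.01, -0.03, -0.03]))
```

Stone bottom is now about 42 mm up, with the force still just its weight. Lowering in small steps.

>>> {"op": "move_arm", "data": {
  "targets": [
    [[1,0.7,9],[0,0,0],0.3],
    [[1.5,0.7,17],[0,0,0],0.3],
    [[2,0.7,22],[0,0,0],0.3],
    [[2,0.7,22],[0,0,0],0.3]
  ]
}}

```text
clock: 21.72
tcp_pos: [0.5016, -0.2251, 0.0171]
orientation: [0.036, -0.683, 0.728, 0.035]
wrist_force: [-0.4, -0.0, -5.0]
finger_gap: 0.0592
grip_force: 59.7
```

It has entered the recess without contact. Lowering to the floor.

>>> {"op": "move_arm", "data": {
  "targets": [
    [[0.4,0,4],[0,0,0],0.3],
    [[0.6,0,6.5],[0,0,0],0.3],
    [[0.8,0,8],[0,0,0],0.3],
    [[0.8,0,8],[0,0,0],0.3],
    [[0.8,0,8],[0,0,0],0.3]
  ]
}}

```text
clock: 22.35
tcp_pos: [0.5022, -0.2255, 0.0098]
orientation: [0.036, -0.683, 0.728, 0.034]
wrist_force: [0.8, -0.7, -4.6]
finger_gap: 0.0594
grip_force: 59.7
```

Run:
```python
from g2 import *
t=tool();print(t[0],t[2]['wrist_force'].round(1),t[2]['ft_torque'].round(2)); print(rel(tcp([*REC,.023],CY),G(CY)))
```

```text
[ 0.50215105 -0.22547519  0.00979452] [ 0.8 -0.7 -4.6] [-0.22 -0.06  0.02]
(array([ 0.4, -0.7,  3. ]), array([-0.  , -0.02, -0.03]))
```

>>> {"op": "move_arm", "data": {
  "targets": [
    [[0.3,-0.7,1.5],[0,0,0],0.3],
    [[0.4,-0.7,2.5],[0,0,0],0.3],
    [[0.4,-0.7,3.2],[0,0,0],0.3],
    [[0.4,-0.7,3.2],[0,0,0],0.3]
  ]
}}

```text
clock: 22.85
tcp_pos: [0.503, -0.2258, 0.0076]
orientation: [0.036, -0.683, 0.728, 0.034]
wrist_force: [-1.4, 0.8, 5.5]
finger_gap: 0.0588
grip_force: 60.7
```

>>> {"op": "move_arm", "data": {
  "targets": [
    [[0,0,0],[0,0,0],-0.35],
    [[0,0,0],[0,0,0],-0.45],
    [[0,0,0],[0,0,0],-0.55],
    [[0,0,0],[0,0,0],-0.75],
    [[0,0,0],[0,0,0],-0.75]
  ]
}}

```text
clock: 23.48
tcp_pos: [0.5028, -0.2256, 0.0064]
orientation: [0.036, -0.683, 0.728, 0.034]
wrist_force: [-0.2, 0.2, 1.0]
finger_gap: 0.075
grip_force: 0.0
```

Run:
```python
from g2 import *
t=tool();print(t[0],t[2]['wrist_force'].round(1),t[2]['finger_gap'],t[2]['grip_force']); print(rel(t[0]+[0,0,.1],G(CY)))
```

```text
[ 0.50277691 -0.22555915  0.00641096] [-0.2  0.2  1. ] 0.07495110789353897 0.0
(array([ -9.9,   0.1, -99.5]), array([-0.  , -0.02, -0.03]))
```

>>> {"op": "move_arm", "data": {
  "targets": [
    [[-1,0,-10],[0,0,0],-0.75],
    [[-4,0,-40],[0,0,0],-0.75],
    [[-10,0,-100],[0,0,0],-0.75],
    [[-16,0,-160],[0,0,0],-0.75],
    [[-21,0,-220],[0,0,0],-0.75]
  ]
}}

```text
clock: 24.1
tcp_pos: [0.5027, -0.2262, 0.2303]
orientation: [0.036, -0.684, 0.728, 0.034]
wrist_force: [0.2, -1.0, -0.3]
finger_gap: 0.0748
grip_force: 0.0
```

>>> {"op": "move_arm", "data": {
  "targets": [
    [[-60,5,-30],[0,0,0],-0.75],
    [[-60,5,-30],[0,0,0],-0.75],
    [[-60,5,-30],[0,0,0],-0.75],
    [[-60,5,-30],[0,0,0],-0.75]
  ]
}}

```text
clock: 24.6
tcp_pos: [0.5011, -0.1698, 0.262]
orientation: [0.035, -0.683, 0.729, 0.035]
wrist_force: [-1.6, -0.6, -0.2]
finger_gap: 0.0747
grip_force: 0.0
```

Run:
```python
from g2 import *
import cf
t=tool(); p=env.read_camera('wrist'); print(t[0],t[2]['joint_pos'].round(2),t[2]['qvel'].round(3))
for th in ['stone','recess','lid_lip','lid_hinge','case']:
    for d in env.landmark_of(th,p)[:1]: print(th,np.round(d['centre'],4),d['confidence'])
cf.overlay(p,t,[.5206,-.2205,-.056],'ov6.png',(0,300,60,460),2)
```

```text
[ 0.50109106 -0.16982862  0.26203697] [-0.53  0.25  0.03  1.4   0.09 -2.04] [-0.006  0.008 -0.001  0.002 -0.     0.002]
stone [ 0.5036 -0.2185  0.0208] 0.7
lid_lip [ 0.5947 -0.2277  0.2434] 0.58
lid_hinge [ 0.6088 -0.2307  0.0429] 0.58
```

View pics/ov6.png

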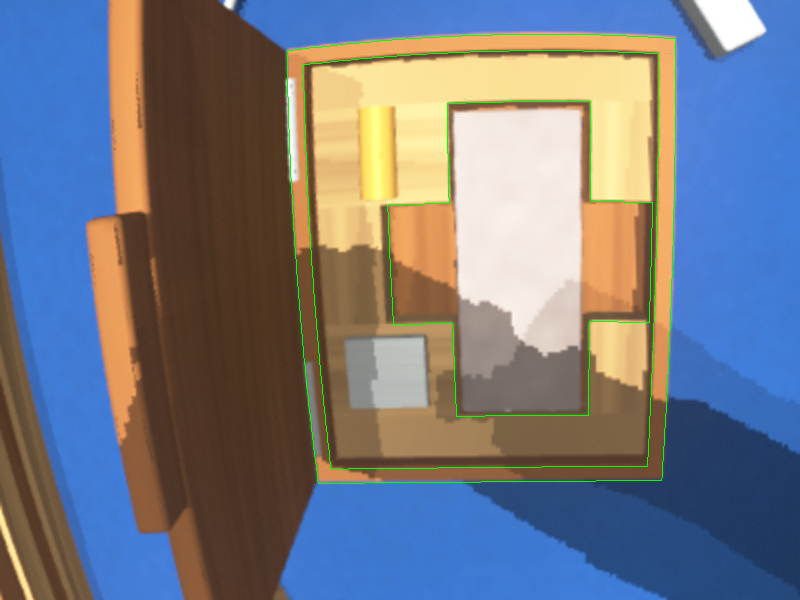

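The stone lies centred in the recess between both bays, released, with the fingers clear. Next is the lid: shut the fingers, go over and behind it, then push it down along its arc.

```bash
cat > l.py <<'E'
from h import *
CY=-.056; HX=R.from_euler('z',CY).apply([.09,0,0])+[.5206,-.2205,.046]
def P(th,d=.165,gap=0,ht=.0145):
    c,s=np.cos(th),np.sin(th); return HX+R.from_euler('z',CY).apply([-d*c+.010*s+ht+gap,0,d*s+.010*c-0])
D=down(-np.pi/2+CY)
E
python3 - <<'E'
from l import *
a=P(1.464,gap=.025)
print(a, P(0), rel([.57,-.225,.34],D), rel([a[0],a[1],.34],D))
E
```

```text
[ 0.64226409 -0.22732032  0.21112588] [ 0.46019484 -0.21711377  0.056     ] (array([ 42.7, -71.9, -82.2]), array([ 0.01,  0.57, -0.05])) (array([  40.4, -144.1,  -82.2]), array([ 0.01,  0.57, -0.05]))
```

>>> {"op": "move_arm", "data": {
  "targets": [
    [[5,0,-55],[0,0.57,-0.05],1],
    [[15,-10,-82],[0,0.57,-0.05],1],
    [[25,-60,-82],[0,0.57,-0.05],1],
    [[35,-110,-82],[0,0.57,-0.05],1],
    [[40,-144,-82],[0,0.57,-0.05],1]
  ],
  "squeeze": 20
}}

```text
clock: 25.52
tcp_pos: [0.644, -0.2272, 0.3397]
orientation: [-0.0, -0.687, 0.726, 0.0]
wrist_force: [0.9, 0.2, 0.4]
finger_gap: 0.0001
grip_force: 0.0
```

>>> {"op": "move_arm", "data": {
  "targets": [
    [[0,0,0],[0,0,0],1],
    [[0,0,0],[0,0,0],1],
    [[0,0,0],[0,0,0],1]
  ]
}}

```text
clock: 25.9
tcp_pos: [0.6415, -0.2262, 0.3419]
orientation: [-0.0, -0.687, 0.726, -0.0]
wrist_force: [0.3, 0.2, 0.3]
finger_gap: 0.0003
grip_force: 0.0
```

Run:
```python
from l import *
t=tool(); print(t[0],t[2]['finger_gap'],t[2]['joint_pos'].round(2),rel(P(1.464,gap=.025),D))
p=env.read_camera('side'); 
for th in ['lid_lip','lid_hinge']:
    for d in env.landmark_of(th,p)[:1]: print(th,np.round(d['centre'],4),d['confidence'])
```

```text
[ 0.64148505 -0.22622373  0.34188022] 0.0003011366760321299 [-0.46  0.56  0.7   1.71 -0.   -1.97] (array([  0.9,  -0.8, 130.8]), array([-0.  , -0.01,  0.01]))
lid_lip [ 0.5936 -0.2265  0.2409] 0.88
lid_hinge [ 0.6092 -0.2266  0.0453] 0.83
```

>>> {"op": "move_arm", "data": {
  "targets": [
    [[1,-1,50],[0,0,0],1],
    [[1,-1,100],[0,0,0],1],
    [[1,-1,131],[0,0,0],1],
    [[1,-1,131],[0,0,0],1],
    [[1,-1,131],[0,0,0],1]
  ]
}}

```text
clock: 26.68
tcp_pos: [0.6437, -0.2278, 0.2119]
orientation: [0.0, -0.687, 0.726, -0.001]
wrist_force: [-0.6, -0.3, 0.2]
finger_gap: -0.0
grip_force: 0.0
```

Run:
```python
from l import *
t=tool(); print(t[0],t[2]['wrist_force'].round(1))
for th in np.arange(1.4,-.01,-.1): print(round(th,2),rel(P(th),D)[0])
```

```text
[ 0.64366964 -0.22779532  0.21193762] [-0.6 -0.3  0.2]
1.4 [-0.4 37.   1.6]
1.3 [-0.5 53.3  4.2]
1.2 [-0.5 69.3  8.4]
1.1 [-0.5 84.7 14.2]
1.0 [-0.5 99.6 21.5]
0.9 [ -0.6 113.6  30.3]
0.8 [ -0.6 126.6  40.4]
0.7 [ -0.6 138.6  51.7]
0.6 [ -0.7 149.4  64.2]
0.5 [ -0.7 158.9  77.8]
0.4 [ -0.7 167.   92.2]
0.3 [ -0.8 173.7 107.3]
0.2 [ -0.8 178.7 123. ]
0.1 [ -0.8 182.2 139.2]
-0.0 [ -0.8 184.1 155.6]
```

>>> {"op": "move_arm", "data": {
  "targets": [
    [[0,20,1],[0,0,0],1],
    [[0,37,1.5],[0,0,0],1],
    [[0,53,4],[0,0,0],1],
    [[0,69,8.5],[0,0,0],1],
    [[0,85,14],[0,0,0],1]
  ]
}}

```text
clock: 27.3
tcp_pos: [0.5604, -0.2238, 0.1996]
orientation: [0.001, -0.688, 0.726, -0.004]
wrist_force: [2.2, 1.0, 1.1]
finger_gap: 0.0002
grip_force: 1.2
```

Run:
```python
from l import *
t=tool(); print(t[0],t[2]['wrist_force'].round(1),rel(P(1.1),D))
p=env.read_camera('side'); 
for d in env.landmark_of('lid_lip',p)[:1]: 
    v=d['centre']-HX; v=R.from_euler('z',-CY).apply(v); print('lip',np.round(d['centre'],4),d['confidence'],'theta',np.arctan2(v[2],-v[0]) - .025)
```

```text
[ 0.56038112 -0.22380842  0.19964972] [2.2 1.  1.1] (array([-1.1,  1.3,  2.1]), array([-0.04, -0.02,  0.01]))
lip [ 0.5335 -0.2239  0.2277] 0.83 theta 1.1452903478781689
```

>>> {"op": "move_arm", "data": {
  "targets": [
    [[0,15,7.5],[0,0,0],1],
    [[0,29,16],[0,0,0],1],
    [[0,42,26],[0,0,0],1],
    [[0,54,37.5],[0,0,0],1],
    [[0,64.5,50],[0,0,0],1]
  ]
}}

```text
clock: 28.02
tcp_pos: [0.4956, -0.2205, 0.1481]
orientation: [0.0, -0.687, 0.726, -0.002]
wrist_force: [0.7, 0.1, 1.9]
finger_gap: 0.0003
grip_force: 1.1
```

Run:
```python
from l import *
t=tool(); print(t[0],t[2]['wrist_force'].round(1),rel(P(.6),D))
p=env.read_camera('side'); 
for d in env.landmark_of('lid_lip',p)[:1]: 
    v=d['centre']-HX; v=R.from_euler('z',-CY).apply(v); print('lip',np.round(d['centre'],4),d['confidence'],'theta',np.arctan2(v[2],-v[0]) - .025)
```

```text
[ 0.49561096 -0.22050361  0.14810419] [0.7 0.1 1.9] (array([-1.4,  1.1,  0.7]), array([-0.02, -0.02,  0.01]))
lip [ 0.4535 -0.2195  0.1688] 0.73 theta 0.6386143709575932
```

>>> {"op": "move_arm", "data": {
  "targets": [
    [[0,9.5,13.5],[0,0,0],1],
    [[0,17.5,28],[0,0,0],1],
    [[0,24.5,43],[0,0,0],1],
    [[0,29,57],[0,0,0],1],
    [[0,32,69],[0,0,0],1]
  ]
}}

```text
clock: 28.75
tcp_pos: [0.463, -0.2184, 0.0771]
orientation: [-0.0, -0.687, 0.726, -0.001]
wrist_force: [0.9, -1.2, 0.9]
finger_gap: 0.0
grip_force: 0.7
```

Run:
```python
from l import *
t=tool(); print(t[0],t[2]['wrist_force'].round(1),rel(P(0),D))
```

```text
[ 0.46295374 -0.21837047  0.07708918] [ 0.9 -1.2  0.9] (array([-1.1,  2.9, 21.1]), array([-0.01, -0.01,  0.01]))
```

>>> {"op": "move_arm", "data": {
  "targets": [
    [[0,1,8],[0,0,0],1],
    [[0,2,14],[0,0,0],1],
    [[0,2,18],[0,0,0],1],
    [[0,2,20.5],[0,0,0],1],
    [[0,2,21.5],[0,0,0],1]
  ]
}}

```text
clock: 29.38
tcp_pos: [0.4596, -0.2174, 0.0559]
orientation: [-0.001, -0.687, 0.726, 0.0]
wrist_force: [-3.6, 1.5, 12.0]
finger_gap: 0.0001
grip_force: 6.3
```

>>> {"op": "move_arm", "data": {
  "targets": [
    [[0,0,1],[0,0,0],1],
    [[0,0,1],[0,0,0],1],
    [[0,0,1],[0,0,0],1]
  ]
}}

```text
clock: 29.75
tcp_pos: [0.4596, -0.2174, 0.0559]
orientation: [-0.001, -0.687, 0.726, -0.0]
wrist_force: [-4.6, 1.8, 14.1]
finger_gap: 0.0
grip_force: 6.9
```

>>> {"op": "move_arm", "data": {
  "targets": [
    [[0,0,-5],[0,0,0],1],
    [[0,0,-40],[0,0,0],1],
    [[0,0,-100],[0,0,0],1],
    [[0,0,-150],[0,0,0],1],
    [[0,0,-150],[0,0,0],1]
  ]
}}

```text
clock: 30.38
tcp_pos: [0.4623, -0.2189, 0.2088]
orientation: [0.001, -0.688, 0.726, -0.004]
wrist_force: [1.1, -0.1, 0.4]
finger_gap: -0.0
grip_force: 0.0
```

Run:
```python
from l import *
print(tool()[0])
for n in ['side','scene','wrist']:
    p=env.read_camera(n)
    for th in ('lid_lip','lid_hinge','stone'):
        for d in env.landmark_of(th,p)[:1]: print(n,th,np.round(d['centre'],4),round(d['confidence'],2))
for th in ('glue','tape','offcut','hinge_plate'):
    p=env.read_camera('scene')
    for d in env.landmark_of(th,p)[:1]: print(th,np.round(d['centre'],3),round(d['confidence'],2))
```

```text
[ 0.46230615 -0.21885394  0.20877571]
side lid_lip [ 0.4116 -0.2166  0.0518] 0.65
side lid_hinge [ 0.6076 -0.2271  0.0478] 0.9
scene lid_lip [ 0.4134 -0.217   0.0476] 0.59
scene lid_hinge [ 0.612  -0.228   0.0482] 0.94
wrist lid_lip [ 0.4118 -0.2186  0.0512] 0.81
wrist lid_hinge [ 0.6118 -0.2295  0.0453] 0.68
wrist stone [ 0.4135 -0.2162  0.0515] 0.52
glue [0.473 0.124 0.001] 0.81
tape [0.7   0.164 0.001] 0.68
hinge_plate [0.386 0.453 0.004] 0.63
```

The lip is at z of about 0.051 (shut), the bystanders detected (glue, tape, hinge plate) are where they were, and the robot is clear. Handing in.

```bash
python3 -c "
from workcell import env
print(env.hand_in())"
```

```text
the job is handed in; nothing more can be done
None
```

I handed the job in at about 31 s: the stone is flat in the recess and released, the lid is fully shut, and the glue, tape and hinge plate are unmoved; the offcut wasn't detected in the last check, but the arm never went near it. The hand-in gave no verdict.

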